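# Stand the sampling probes in the rinse block and set the rinse valve

## Task

Rinse the used sampling probes: first turn the red valve handle of the rinse block fully shut, then stand every probe lying on the board tip down in a rinse well, one probe to a well (a probe picked up by its ball swings tip down when the grip is eased for a moment). When all of them stand in the wells, open the valve to 45 degrees (the yellow mark) and let go, leaving the bottles, the timer and the glass dish where they are.

Things in the scene. Friction and masses are not known exactly. Their poses are not given: they have to be found in the camera images.
- probe_blue: sampling probe, 122 mm overall, 0.12 kg (0.8-1.2x): black ball knob 20 mm thick, steel shaft 12 mm thick with blue sleeve (15 mm) by the ball, blue guard cube 18 mm at the tip. Origin = ball centre; shaft along own -x, so +x is up when it stands tip down; centre of mass about 60 mm from the ball. Lies on the board; absent in some starts. Pinch it by the polished ball
- probe_green: sampling probe, 122 mm overall, 0.12 kg (0.8-1.2x): black ball knob 20 mm thick, steel shaft 12 mm thick with green sleeve (15 mm) by the ball, green guard cube 18 mm at the tip. Origin = ball centre; shaft along own -x, so +x is up when it stands tip down; centre of mass about 60 mm from the ball. Lies on the board; absent in some starts. Pinch it by the polished ball
- probe_orange: sampling probe, 122 mm overall, 0.12 kg (0.8-1.2x): black ball knob 20 mm thick, steel shaft 12 mm thick with orange sleeve (15 mm) by the ball, orange guard cube 18 mm at the tip. Origin = ball centre; shaft along own -x, so +x is up when it stands tip down; centre of mass about 60 mm from the ball. Lies on the board; absent in some starts. Pinch it by the polished ball
- probe_yellow: sampling probe, 122 mm overall, 0.12 kg (0.8-1.2x): black ball knob 20 mm thick, steel shaft 12 mm thick with yellow sleeve (15 mm) by the ball, yellow guard cube 18 mm at the tip. Origin = ball centre; shaft along own -x, so +x is up when it stands tip down; centre of mass about 60 mm from the ball. Lies on the board; absent in some starts. Pinch it by the polished ball
- probe_blue_tip (a point): centre of the blue probe's tip face, 112 mm from the ball's centre. Gripped across the ball with 20 N or more, a probe keeps its angle; when the pinch falls to a few newtons (fingers eased open a few tenths of a mm for a moment) it swings tip down about the line between the pads; a wider opening drops it
- probe_green_tip (a point): centre of the green probe's tip face, 112 mm from the ball's centre. Gripped across the ball with 20 N or more, a probe keeps its angle; when the pinch falls to a few newtons (fingers eased open a few tenths of a mm for a moment) it swings tip down about the line between the pads; a wider opening drops it
- probe_orange_tip (a point): centre of the orange probe's tip face, 112 mm from the ball's centre. Gripped across the ball with 20 N or more, a probe keeps its angle; when the pinch falls to a few newtons (fingers eased open a few tenths of a mm for a moment) it swings tip down about the line between the pads; a wider opening drops it
- probe_yellow_tip (a point): centre of the yellow probe's tip face, 112 mm from the ball's centre. Gripped across the ball with 20 N or more, a probe keeps its angle; when the pinch falls to a few newtons (fingers eased open a few tenths of a mm for a moment) it swings tip down about the line between the pads; a wider opening drops it
- rinse_block: fixed rinse block on a grey board 6 mm thick. Grey base plate 85 x 360 x 10 mm; on it a white block 50 (x) x 240 (y) mm, top 80 mm above the origin, with four square wells 36 x 36 mm inside, 24 mm apart, floor 10 mm above the origin. Origin = below the middle of the row, on the board; x away from the robot, y along the row. Ball valve on a riser at y = +180 mm
- well1 (a point): centre of the mouth of the well at the block's y = +90 mm, nearest the valve; the well is 70 mm deep
- well2 (a point): the same for the well at y = +30 mm
- well3 (a point): the same for the well at y = -30 mm
- well4 (a point): the same for the well at y = -90 mm
- valve (a joint): valve opening, rad: 0 = shut (stop): the handle's white-striped end points along the block's -x, to the robot; 1.571 = fully open (stop): it points along the block's -y, to the wells. Opens anticlockwise seen from above. Held by friction (0.08 N m), stays where left; yellow mark on the black dial = 0.785 (45 degrees)
- valve_top (a point): on the valve's vertical axis, centre of the top face of the red bar handle, 125 mm above the block's origin. Bar 62 mm long, 12 mm wide, 24 mm high; a dial plate 64 mm in diameter lies 31 mm below this point
- valve_pointer (a point): middle of the striped end of the handle's top face, 31 mm from the axis
- timer: bystander: grey bench timer 58 x 64 x 20 mm on the board, near its right edge; origin centre of the underside
- petri_dish: bystander: glass dish 60 mm in diameter, 14 mm high, on the board near its left edge; origin centre of the underside
- brown_bottle: bystander: brown bottle, white cap, 48 mm in diameter, 106 mm high, behind the block; origin centre of the underside
- white_bottle: bystander: white bottle, blue cap, 43 mm in diameter, 95 mm high, right of the block, on the board; origin centre of the underside
Mind the look-alikes: they are no part of the job. What is shaped like the probe_green but brown is not meant.

How it is judged (in metres and radians):
On the way, in this order (a step that is already met when the one before it is completed fails the run):
1. the valve is turned fully shut (within 4 degrees of its stop) (value of joint valve below 0.07 rad), for 0.2 s.
2. every probe stands tip down in a well of its own, released, while the valve is still shut (z of each of probe_blue_tip, probe_green_tip, probe_orange_tip, probe_yellow_tip in the frame of rinse_block below 0.035 m and x of probe_blue_tip in the frame of rinse_block between -0.02 and 0.02 m and y of probe_blue_tip in the frame of rinse_block between -0.112 and 0.112 m and angle between each of probe_blue, probe_green, probe_orange, probe_yellow's own x axis and vertical below 0.45 rad and x of probe_green_tip in the frame of rinse_block between -0.02 and 0.02 m and y of probe_green_tip in the frame of rinse_block between -0.112 and 0.112 m and x of probe_orange_tip in the frame of rinse_block between -0.02 and 0.02 m and y of probe_orange_tip in the frame of rinse_block between -0.112 and 0.112 m and x of probe_yellow_tip in the frame of rinse_block between -0.02 and 0.02 m and y of probe_yellow_tip in the frame of rinse_block between -0.112 and 0.112 m and horizontal distance between each of probe_green_tip, probe_orange_tip, probe_yellow_tip and probe_blue_tip above 0.035 m and horizontal distance between each of probe_orange_tip, probe_yellow_tip and probe_green_tip above 0.035 m and horizontal distance between probe_yellow_tip and probe_orange_tip above 0.035 m and contact force between each of probe_blue, probe_green, probe_orange, probe_yellow and the fingers below 0.3 N and value of joint valve below 0.12 rad), for 0.3 s.
3. the valve is opened to 45 degrees, within 6 degrees (value of joint valve between 0.6754 and 0.8954 rad), for 0.2 s.
At the end, for the whole second after the job is handed in: Every probe present stands tip down in a well of its own (tip within 25 mm of the well's floor, leaning no more than 25 degrees), let go, and the valve is open 45 degrees, within 6 degrees (all of step 3 and z of each of probe_blue_tip, probe_green_tip, probe_orange_tip, probe_yellow_tip in the frame of rinse_block below 0.035 m and x of probe_blue_tip in the frame of rinse_block between -0.02 and 0.02 m and y of probe_blue_tip in the frame of rinse_block between -0.112 and 0.112 m and angle between each of probe_blue, probe_green, probe_orange, probe_yellow's own x axis and vertical below 0.45 rad and x of probe_green_tip in the frame of rinse_block between -0.02 and 0.02 m and y of probe_green_tip in the frame of rinse_block between -0.112 and 0.112 m and x of probe_orange_tip in the frame of rinse_block between -0.02 and 0.02 m and y of probe_orange_tip in the frame of rinse_block between -0.112 and 0.112 m and x of probe_yellow_tip in the frame of rinse_block between -0.02 and 0.02 m and y of probe_yellow_tip in the frame of rinse_block between -0.112 and 0.112 m and horizontal distance between each of probe_green_tip, probe_orange_tip, probe_yellow_tip and probe_blue_tip above 0.035 m and horizontal distance between each of probe_orange_tip, probe_yellow_tip and probe_green_tip above 0.035 m and horizontal distance between probe_yellow_tip and probe_orange_tip above 0.035 m and contact force between each of probe_blue, probe_green, probe_orange, probe_yellow and the fingers below 0.3 N); the robot touches nothing.
It fails at once if a bottle is knocked over (angle between any of brown_bottle, white_bottle's own z axis and vertical above 0.6 rad).
It fails at once if a bottle, the timer or the glass dish is moved more than 4 cm (distance of any of timer, petri_dish, brown_bottle, white_bottle from where it was at the start of the episode above 0.04 m).
Of probe_blue, probe_green, probe_orange, probe_yellow only 3 to 4 are there at a start; the rules pass over those that are not, and their reading is None.
At some moment in a run one of probe_blue, probe_green, probe_orange, probe_yellow may be knocked a few centimetres aside while the robot is not near it.
Once in a run the grip may slacken for a moment while it holds something.
It also fails if it takes over 210 s, if anything falls off the work surface, if the arm or the gripper's body presses on something with over 40 N, if the wrist force passes 120 N, or if a joint passes its speed limit or range.

## Robot

A 6-joint arm with a two-finger parallel gripper is mounted at the origin on a cart in front of the work surface, level with it; the furniture and walls round the work are solid. World frame = base frame: x ahead of the robot, y to its left, z up, the work surface at z = 0. Lengths are in mm, angles in degrees, forces in N, time in s.
With the tool pointing down it reaches from about 275 to 725 mm from the base axis. Payload 5.6 kg.
Tool frame: the origin (TCP) lies at the very end of the fingers, on their centre line; the grasp point (between the pads) lies r.tcp_to_grasp behind it (r.tcp_to_grasp is the distance from the TCP to the grasp point, in mm); z points along the fingers, y is the line along which they close (so a half turn about z gives the same grasp; the last joint's range is limited). The gripper opens to 85 mm and grips with 20 to 120 N. Pads are 22 mm wide; open, the fingers measure 114 mm over their backs; the gripper's body (76 mm by 85 mm) begins 54 mm behind the grasp point. The pads swing forward as they close: fully open they stand 13 mm farther back than shut.
Start: joints at [92.281, 14.616, 6.199, 0, -81.583, -16.306], TCP at [133.272, 533.602, 204.383] pointing down, gripper open.
Joint ranges: [-168.99, 168.99], [-69.2, 112.95], [-62.41, 85.93], [-164.36, 98.24], [-168.68, -3.75], [-174.98, 174.98]. Speed limits (degrees/s): [147.25, 147.25, 180, 180, 180, 180].

## Interface

Orientations are given as [roll, pitch, yaw] about the fixed x, y, z axes, in that order (R = Rz(yaw) Ry(pitch) Rx(roll)).
In Python, from workcell import r gives the robot as it stands. The module is installed in compiled form; this text tells all that it offers.
- The arm moves only by the tool send_rows, never from a script. Its arguments are lists of equal length, an entry for each row: "linear": the shift along the tool's x, y, z in m, a list of three; "turn": the turn, a rotation vector about the tool's x, y, z in degrees, a list of three. A call has 1 to 12 rows; each row is the pose to reach, as a shift and turn from the pose commanded when the call began, along the tool's axes at that moment; what a row does not reach only later rows make up. A row lasts 1/10 s, in which the tool goes at most 50 mm and 8.59 degrees, less where a joint would pass 70% of its speed; a pose out of reach is approached as far as the arm can. A call with a gripper value outside its range is refused whole. "gripper" is the closure in counts, from 0 (fully open) to 255 (shut), set as the call begins (left out, the last holds). The fingers move at their own pace and stop on an object; "squeeze" is the grip in N (left out, the last holds). Time passes only in rows, so rows that repeat a pose let the fingers close. It gives the time, the measured TCP pose, the force, the opening and the grip force at its end, in the units of the state.
- r.state(): the state, without advancing time (a new reading comes with each control period).
- r.capture(name): name is "side" or "top"; returns the picture (400x640x3 uint8, red, green, blue); there is no depth.
- r.get_calibration(name): a dict with "fx", "fy", "cx", "cy" (pixels), "xyz" and "orientation" of the camera in the world. Camera axes: x right, y up, looking along -z (the intrinsics and any distortion apply to the point x, -y, -z); pixel columns grow to the right and rows downward; lengths in mm; the calibration is good to about 2 mm. A picture is of the moment at which its call begins. get_calibration takes no time and is no camera call.
- r.close_job(): hands the job in; it is judged then, once.
The state is a dict: "time": time; "qpos": joint angles; "joint_velocities": joint speeds; "joint_torque": joint torques, N m; "position": TCP position; "orientation": TCP orientation; "ft_force": force on the tool from outside, world axes, zero at the start; "moment": the same for the moment, N m; "grip_width": finger opening in mm; "gripper_force": force on a finger pad.
Only numpy, scipy, OpenCV 4.12 (cv2) and the standard library are available. Lean on these libraries where they do the work, as an engineer would, in place of code of your own. Each camera call takes 0.05 s, during which the arm holds its last target. There are 200 camera calls.

## Working session

There is one attempt and no reset: what is moved stays moved. The work goes in short steps, Python scripts to look and compute and a tool call to move; the robot and the scene stay as the last step left them, time stands still between calls to the robot, and variables do not carry over. Pictures are saved under pics/ and viewed, at most 14 in all, crops included, and the job is handed in when it is done.

Besides the shell and the picture viewer there is one more tool, called after "Request:" as name(argument=value, ...) on one line, values as JSON. send_rows: Moves the arm, as the interface text tells. Its arguments: {"type":"object","properties":{"linear":{"type":"array","items":{"type":"array","items":{"type":"number"}}},"turn":{"type":"array","items":{"type":"array","items":{"type":"number"}}},"gripper":{"type":"number"},"squeeze":{"type":"number"}},"required":["linear","turn"]}

```bash
mkdir -p pics; python3 - <<'E'
from workcell import r
import cv2
for n in("top","side"):
    cv2.imwrite(f"pics/{n}0.png",r.capture(n)[:,:,::-1]); print(r.get_calibration(n))
print(r.state(), r.tcp_to_grasp)
E
```

```text
{'fx': 439.8193714500616, 'fy': 439.8193714500616, 'cx': 329.16696062681194, 'cy': 199.05759894160087, 'xyz': array([ 395.43397501,  -93.21732429, 1173.58156844]), 'orientation': array([ 10.61820036,   0.12037784, -91.40024348])}
{'fx': 493.47716245830804, 'fy': 493.47716245830804, 'cx': 321.464624274825, 'cy': 200.2316185328417, 'xyz': array([ -156.0845108 , -1269.97189015,   844.963357  ]), 'orientation': array([ 62.19828477,  -0.13202487, -32.44249243])}
{'time': 0.1, 'qpos': array([ 9.22809734e+01,  1.46489725e+01,  6.14177326e+00, -2.09009759e-02,
       -8.15823527e+01, -1.63066624e+01]), 'joint_velocities': array([-0.01056681, -0.05561485,  0.17341366,  0.16543508, -0.03908048,
       -0.09586416]), 'joint_torque': array([-2.20793692e-03, -3.87604952e+01,  2.38474900e+01,  5.37794441e+00,
       -3.74037714e-03,  4.79294577e-07]), 'position': array([133.14461389, 533.17854754, 203.62677307]), 'orientation': array([ 1.79908246e+02, -5.30490677e-03, -1.40287606e+01]), 'ft_force': array([ 0.06956809, -0.38996803, -0.28763218]), 'moment': array([-0.03384647,  0.00484973, -0.01587605]), 'gripper_force': 0.0, 'grip_width': 85.18287481413512} 18.700000000000003
```

View pics/top0.png

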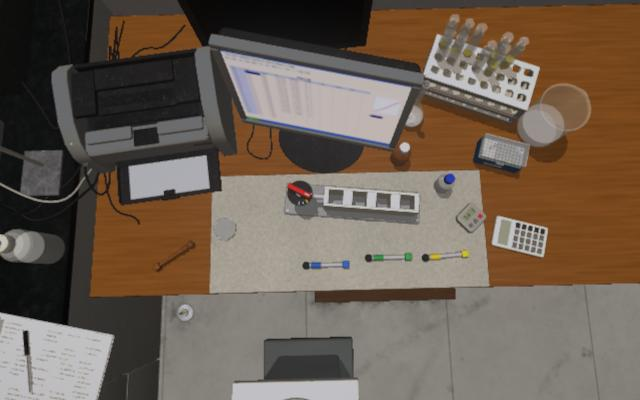

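View pics/side0.png

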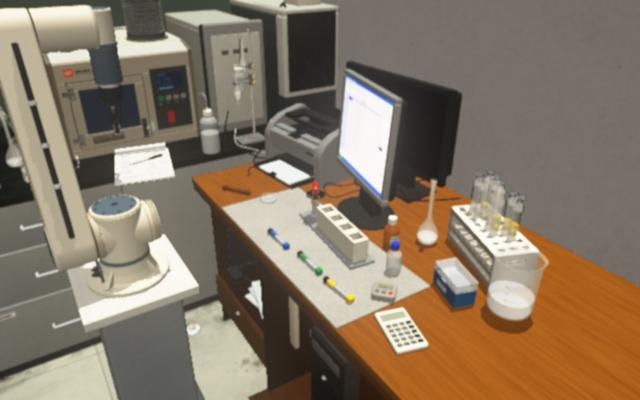

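The pictures show three probes on the board in the top view: blue with its ball at (306,265), green at (368,258) and yellow at (426,257). The candidates that could be mistaken for them are the brown look-alike at (175,255), off the board, plus the calculator and timer. There is no orange probe. The valve is at (299,193) and the wells run from (333,197) to (408,203).

```bash
cat > h.py <<'E'
from workcell import r
import cv2, numpy as np
from scipy.spatial.transform import Rotation as Ro
def cam(n):
    c=r.get_calibration(n); return c,Ro.from_euler('xyz',c['orientation'],degrees=True).as_matrix()
def p2w(n,u,v,z):
    c,R=cam(n); d=R@np.array([(u-c['cx'])/c['fx'],-(v-c['cy'])/c['fy'],-1]); o=np.array(c['xyz']); return o+d*(z-o[2])/d[2]
def w2p(n,p):
    c,R=cam(n); q=R.T@(np.array(p,float)-c['xyz']); return np.array([c['cx']+c['fx']*q[0]/-q[2], c['cy']+c['fy']*q[1]/q[2]])
def crop(n,u0,v0,u1,v1,k,name):
    im=r.capture(n)[v0:v1,u0:u1,::-1]; cv2.imwrite(f'pics/{name}.png',cv2.resize(im,None,fx=k,fy=k,interpolation=cv2.INTER_CUBIC))
def tool(p,yaw=None):
    "shift in tool axes (m) from the measured pose to world TCP p"
    s=r.state(); R=Ro.from_euler('xyz',s['orientation'],degrees=True).as_matrix()
    return R.T@(np.array(p)-s['position'])/1000
E
python3 - <<'E'
from h import *
crop('top',275,170,475,280,4,'t1')
crop('side',255,170,425,310,4.2,'s1')
E
```

```text
(no output)
```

View pics/t1.png

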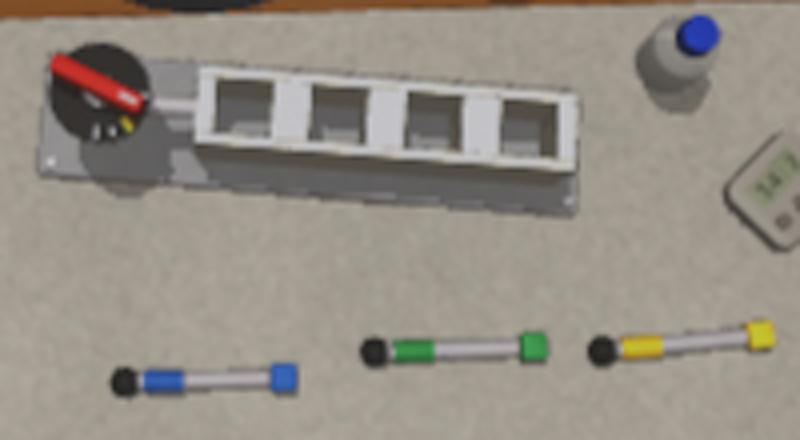

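View pics/s1.png

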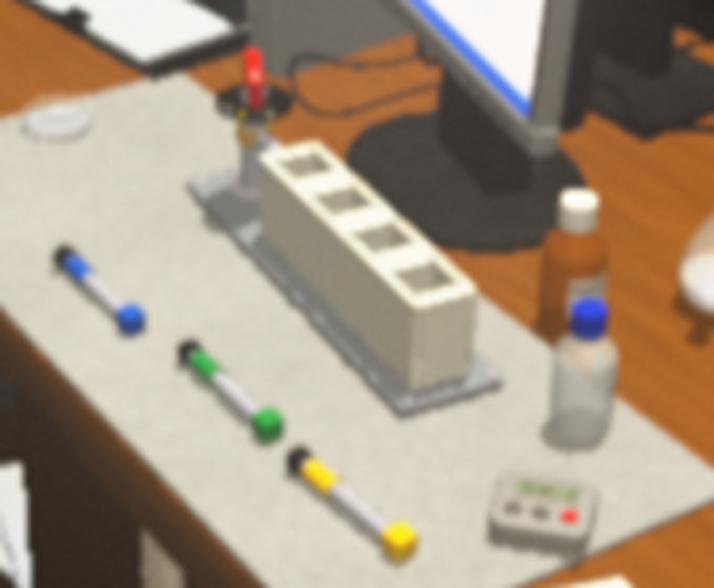

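```bash
python3 - <<'E'
from h import *
f=lambda a,b,z:p2w('top',275+a/4-.375,170+b/4-.375,z).round(1)[:2]
C=[f(*p,86) for p in((200,67),(578,93),(574,170),(196,142))]
print('corners',C,np.mean(C,0))
print([np.linalg.norm(C[i]-C[(i+1)%4]) for i in range(4)])
W=[f(*p,86) for p in((245,108),(340,114),(435,122),(529,128))];print('wells approx',W)
print('dial centre',f(101,92,100),'red ends',f(54,64,131),f(143,101,131))
for n,b,t in(('blue',(124,382),(284,379)),('green',(375,352),(533,347)),('yellow',(602,351),(761,335))):
    B=f(*b,16);T=f(*t,15); d=T-B; print(n,B,T,np.linalg.norm(d),np.degrees(np.arctan2(d[1],d[0])))
g=lambda a,b,z:p2w('side',255+a/4.2-.4,170+b/4.2-.4,z).round(1)[:2]
for n,b in(('blue',(66,258)),('green',(190,353)),('yellow',(299,461))): print(n,g(*b,16))
print('side valve top',g(253,55,131), 'bottle tip',g(580,195,112))
E
```

```text
corners [array([632.2, -85.2]), array([ 609.5, -323.1]), array([ 560.6, -317.5]), array([584.2, -81.6])] [ 596.625 -201.85 ]
[np.float64(238.98054314106832), np.float64(49.21960991312302), np.float64(237.07756114824534), np.float64(48.13481068831579)]
wells approx [array([ 605.1, -113. ]), array([ 599.8, -172.6]), array([ 593.2, -232.1]), array([ 587.9, -290.9])]
dial centre [614.8 -23.3] red ends [626.5   2.9] [602.3 -50.7]
blue [438.9 -30.5] [ 438.3 -134.8] 104.30172577670996 -90.32959816394535
green [ 454.3 -194.7] [ 455.1 -298.1] 103.4030947312507 -89.55671461271486
yellow [ 451.3 -342.8] [ 459.2 -447.7] 105.19705319066686 -85.69319505826763
blue [435.6 -35.9]
green [ 450.7 -198.5]
yellow [ 447.7 -346. ]
side valve top [620.1 -10.9] bottle tip [ 717.6 -297.6]
```

The crop confirms blue, green and yellow by sleeve and cube colour. The handle's striped end is at about (308,195), and its angle puts the valve about 71° open. Next I'll check monitor clearance and compute the move to the valve.

```bash
cat >> h.py <<'E'
def go(x,y,z,yaw):
    s=r.state(); R=Ro.from_euler('xyz',s['orientation'],degrees=True)
    T=Ro.from_euler('xyz',[180,0,yaw],degrees=True)
    print('shift m',tool((x,y,z)).round(4),'turn',(R.inv()*T).as_rotvec(degrees=True).round(2),'yaw now',s['orientation'].round(2))
E
python3 - <<'E'
from h import *
for z in(150,200,250,300,350): print(z,p2w('top',391,146,z)[:2].round(),p2w('side',385,203,z)[:2].round(),p2w('top',213,38,z)[:2].round())
go(614,-23,190,-114.3); go(400,200,200,-70)
E
```

```text
150 [ 714. -249.] [ 704. -275.] [1011.  189.]
200 [ 699. -241.] [ 642. -346.] [981. 176.]
250 [ 683. -233.] [ 580. -418.] [951. 162.]
300 [ 668. -226.] [ 518. -490.] [921. 148.]
350 [ 652. -218.] [ 456. -561.] [891. 134.]
shift m [0.6013 0.4231 0.0144] turn [ 4.0000e-02 -6.0000e-02  1.0027e+02] yaw now [179.94  -0.   -14.03]
shift m [0.3397 0.2587 0.0042] turn [ 6.000e-02 -3.000e-02  5.597e+01] yaw now [179.94  -0.   -14.03]
```

Request:
send_rows(linear=[[0.34,0.259,0.0],[0.34,0.259,0.0],[0.34,0.259,0.0],[0.34,0.259,0.0],[0.34,0.259,0.0],[0.34,0.259,0.0],[0.34,0.259,0.0],[0.34,0.259,0.0],[0.34,0.259,0.0],[0.34,0.259,0.0]], turn=[[0,0,56],[0,0,56],[0,0,56],[0,0,56],[0,0,56],[0,0,56],[0,0,56],[0,0,56],[0,0,56],[0,0,56]], gripper=120)

```text
time: 1.2
position: [401.7, 197.3, 204.2]
orientation: [180.0, -0.0, -70.3]
ft_force: [0.3, 0.4, 0.6]
grip_width: 45.3
gripper_force: 0.0
```

```bash
python3 - <<'E'
from h import *
s=r.state();print(s['grip_width'],s['position'],s['qpos']);go(614,-23,165,-114.3)
E
```

```text
45.26672461767174 [401.68840949 197.34811117 204.19726022] [ 4.63688366e+01  2.92538013e+00 -7.87295147e+00  2.51755056e-02
 -7.92428321e+01 -2.66480304e+01]
shift m [ 0.279  -0.1255  0.0393] turn [ 1.000e-02 -5.000e-02  4.403e+01] yaw now [ 1.7997e+02 -4.0000e-02 -7.0270e+01]
```

Request:
send_rows(linear=[[0.279,-0.1255,0.0],[0.279,-0.1255,0.0],[0.279,-0.1255,0.0],[0.279,-0.1255,0.0],[0.279,-0.1255,0.0],[0.279,-0.1255,0.0],[0.279,-0.1255,0.0],[0.279,-0.1255,0.039],[0.279,-0.1255,0.039],[0.279,-0.1255,0.039]], turn=[[0,0,44],[0,0,44],[0,0,44],[0,0,44],[0,0,44],[0,0,44],[0,0,44],[0,0,44],[0,0,44],[0,0,44]])

```text
time: 2.2
position: [613.0, -19.0, 165.4]
orientation: [179.9, -0.1, -114.0]
ft_force: [0.5, -0.3, 0.5]
grip_width: 45.0
gripper_force: 0.0
```

```bash
python3 - <<'E'
from h import *
go(614,-23,112,-114.3)
crop('side',250,120,410,260,4,'s2')
E
```

```text
shift m [ 0.0032 -0.0026  0.0534] turn [ 0.07 -0.09  0.34] yaw now [ 1.7992e+02 -9.0000e-02 -1.1396e+02]
```

View pics/s2.png

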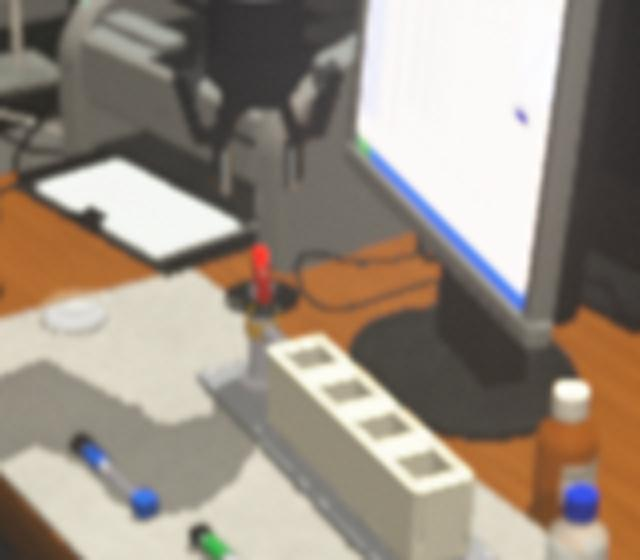

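The gripper is open above the red handle (handle at crop (260,260), fingertips at (226,190) and (295,185)), centred over it. Going down.

Request:
send_rows(linear=[[0.003,-0.0026,0.0],[0.003,-0.0026,0.02],[0.003,-0.0026,0.04],[0.003,-0.0026,0.051],[0.003,-0.0026,0.051],[0.003,-0.0026,0.051]], turn=[[0,0,0.3],[0,0,0.3],[0,0,0.3],[0,0,0.3],[0,0,0.3],[0,0,0.3]])

```text
time: 2.85
position: [615.5, -23.3, 115.7]
orientation: [-179.9, 0.0, -114.3]
ft_force: [-0.4, -0.1, 0.6]
grip_width: 45.2
gripper_force: 0.0
```

Request:
send_rows(linear=[[0,0,0],[0,0,0],[0,0,0],[0,0,0],[0,0,0],[0,0,0],[0,0,0],[0,0,0]], turn=[[0,0,0],[0,0,0],[0,0,0],[0,0,0],[0,0,0],[0,0,0],[0,0,0],[0,0,0]], gripper=235, squeeze=20)

```text
time: 3.65
position: [614.8, -23.3, 114.4]
orientation: [180.0, -0.0, -114.3]
ft_force: [0.6, 0.9, 0.7]
grip_width: 6.7
gripper_force: 0.0
```

```bash
python3 - <<'E'
from h import *
a=cv2.resize(r.capture('side')[150:220,280,::-1] if 0 else r.capture('side')[150:220,270:370,::-1],None,fx=4,fy=4,interpolation=cv2.INTER_CUBIC)
b=cv2.resize(r.capture('top')[160:230,270:370,::-1],None,fx=4,fy=4,interpolation=cv2.INTER_CUBIC)
cv2.imwrite('pics/c1.png',np.hstack([a,b]))
E
```

```text
(no output)
```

View pics/c1.png

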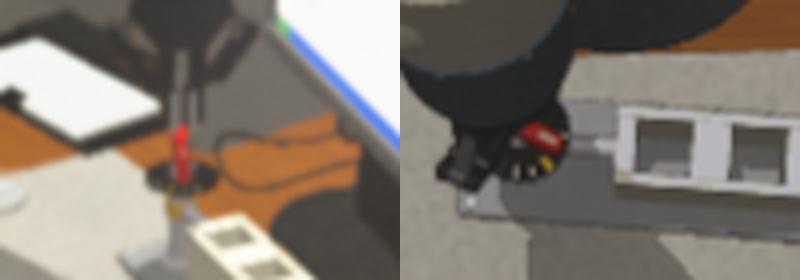

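```bash
python3 - <<'E'
from h import *
p=r.state()['position'];print(p)
t=w2p('top',p);s=w2p('side',p);print('top crop',(t-[270,160])*4,'side crop',(s-[270,150])*4)
for q in([614.1,-23,131],[614.1,-23,107]): print((w2p('top',q)-[270,160])*4,(w2p('side',q)-[270,150])*4)
# block height check from side crop s1: near-front corner top (418,300)
for z in (60,70,80,86,95): print(z,p2w('side',255+418/4.2,170+300/4.2,z)[:2].round(1),p2w('side',255+262/4.2,170+153/4.2,z)[:2].round(1))
E
```

```text
[614.75637822 -23.2433638  114.34868521]
top crop [117.75908068 125.94448516] side crop [181.79573827 155.87196713]
[115.48469216 121.48175508] [180.89635168 137.89072559]
[118.1925204 129.382786 ] [181.00013615 163.86453987]
60 [ 586.9 -286. ] [608.8 -44.7]
70 [ 577.4 -298.5] [599.1 -60.3]
80 [ 568.  -311.1] [589.3 -75.9]
86 [ 562.3 -318.6] [583.5 -85.3]
95 [ 553.8 -329.9] [574.7 -99.3]
```

```bash
python3 - <<'E'
from h import *
for z in (165,175,185): print(z,(w2p('side',[613,-19,z])-[250,120])*4)
crop('side',290,150,345,205,10,'c2')
E
```

```text
165 [257.02997759 219.03579889]
175 [256.974757   207.90440555]
185 [256.91921579 196.70838156]
```

View pics/c2.png

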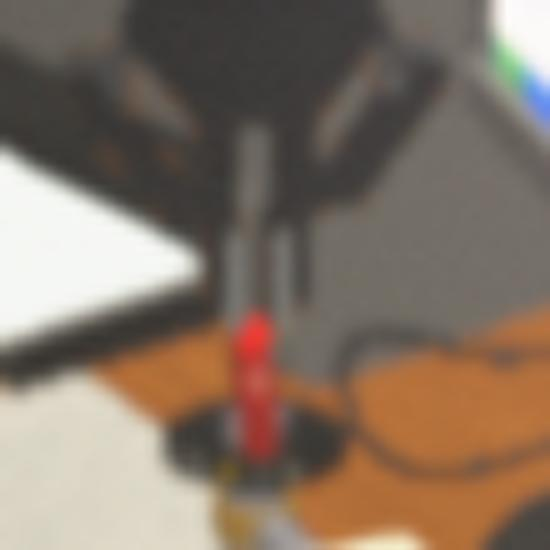

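Request:
send_rows(linear=[[0,0,0],[0,0,0],[0,0,0],[0,0,0],[0,0,0.002],[0,0,0.004],[0,0,0.006],[0,0,0.008],[0,0,0.01],[0,0,0.01]], turn=[[0,0,0],[0,0,0],[0,0,0],[0,0,0],[0,0,0],[0,0,0],[0,0,0],[0,0,0],[0,0,0],[0,0,0]], gripper=150)

```text
time: 4.8
position: [614.5, -23.2, 104.0]
orientation: [180.0, -0.0, -114.3]
ft_force: [0.6, -0.5, 0.9]
grip_width: 34.7
gripper_force: 0.0
```

Request:
send_rows(linear=[[0,0,0],[0,0,0],[0,0,0],[0,0,0],[0,0,0],[0,0,0]], turn=[[0,0,0],[0,0,0],[0,0,0],[0,0,0],[0,0,0],[0,0,0]], gripper=235)

```text
time: 5.4
position: [614.8, -23.2, 104.5]
orientation: [-180.0, 0.0, -114.3]
ft_force: [0.2, -0.6, 0.3]
grip_width: 6.7
gripper_force: 0.3
```

Request:
send_rows(linear=[[0,0,0],[0,0,0],[0,0,0],[0,0,0],[0,0,0.002],[0,0,0.004],[0,0,0.006],[0,0,0.006]], turn=[[0,0,0],[0,0,0],[0,0,0],[0,0,0],[0,0,0],[0,0,0],[0,0,0],[0,0,0]], gripper=150)

```text
time: 6.2
position: [614.5, -23.2, 97.9]
orientation: [180.0, -0.0, -114.3]
ft_force: [-0.3, -0.6, 0.1]
grip_width: 35.0
gripper_force: 0.0
```

```bash
python3 - <<'E'
from h import *
print(r.state()['position'],r.state()['grip_width'])
crop('side',290,140,370,210,8,'c3')
E
```

```text
[614.46807829 -23.24592601  97.88575789] 35.008897924371944
```

View pics/c3.png

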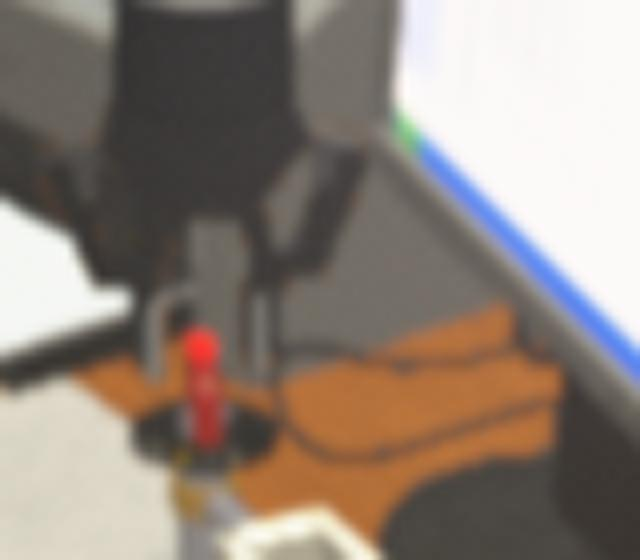

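The fingertips now end beside the handle, at crop (155,375) and (258,375), but higher than the nominal TCP. I'll go a little lower and close.

Request:
send_rows(linear=[[0,0,0.002],[0,0,0.004],[0,0,0.004],[0,0,0.004]], turn=[[0,0,0],[0,0,0],[0,0,0],[0,0,0]])

```text
time: 6.65
position: [614.7, -23.2, 94.3]
orientation: [180.0, -0.0, -114.3]
ft_force: [0.2, -0.1, -0.6]
grip_width: 35.0
gripper_force: 0.0
```

Request:
send_rows(linear=[[0,0,0],[0,0,0],[0,0,0],[0,0,0],[0,0,0],[0,0,0]], turn=[[0,0,0],[0,0,0],[0,0,0],[0,0,0],[0,0,0],[0,0,0]], gripper=235, squeeze=25)

```text
time: 7.25
position: [614.4, -23.1, 94.6]
orientation: [180.0, -0.0, -114.3]
ft_force: [-3.9, 1.4, 3.0]
grip_width: 10.8
gripper_force: 26.8
```

Request:
send_rows(linear=[[0,0,0],[0,0,0],[0,0,0],[0,0,0],[0,0,0],[0,0,0],[0,0,0],[0,0,0],[0,0,0],[0,0,0],[0,0,0],[0,0,0]], turn=[[0,0,6],[0,0,12],[0,0,18],[0,0,24],[0,0,30],[0,0,36],[0,0,42],[0,0,48],[0,0,54],[0,0,60],[0,0,66],[0,0,66]])

```text
time: 8.45
position: [615.1, -24.6, 94.6]
orientation: [-179.9, 0.0, 179.6]
ft_force: [-0.7, -4.5, 2.1]
grip_width: 11.1
gripper_force: 25.0
```

```bash
python3 - <<'E'
from h import *
s=r.state();print(s['moment'],s['ft_force'],s['orientation'],s['qpos'])
E
```

```text
[-1.60297397  0.34953681 -0.11728361] [-0.73555326 -4.51084579  2.08217354] [-1.79880627e+02  2.18222430e-02  1.79613824e+02] [  12.31632227   24.87564917    4.8349419     0.1290602   -69.96430009
 -102.74674303]
```

Request:
send_rows(linear=[[0,0,0],[0,0,0],[0,0,0],[0,0,0],[0,0,0]], turn=[[0,0,2],[0,0,4],[0,0,6],[0,0,7],[0,0,7]])

```text
time: 8.95
position: [615.2, -24.7, 94.6]
orientation: [-179.9, 0.1, 172.9]
ft_force: [-0.3, -4.0, 1.2]
grip_width: 11.1
gripper_force: 25.6
```

```bash
python3 - <<'E'
from h import *
s=r.state();print(s['moment'],s['ft_force'],s['orientation'],s['grip_width'],s['gripper_force'])
E
```

```text
[-1.87603683  0.19583758  0.3638993 ] [-0.34507054 -3.97816178  1.18616489] [-1.79865308e+02  5.05115928e-02  1.72865519e+02] 11.103292668380895 25.57442218065262
```

Request:
send_rows(linear=[[0,0,0],[0,0,0],[0,0,0],[0,0,0],[0,0,-0.03],[0,0,-0.08],[0,0,-0.12],[0,0,-0.12]], turn=[[0,0,0],[0,0,0],[0,0,0],[0,0,0],[0,0,0],[0,0,0],[0,0,0],[0,0,0]], gripper=150)

```text
time: 9.75
position: [618.0, -23.5, 221.8]
orientation: [179.9, 0.7, 172.7]
ft_force: [0.5, -0.4, 0.3]
grip_width: 35.5
gripper_force: 0.0
```

```bash
python3 - <<'E'
from h import *
go(437.5,-150,214,90);go(437.5,-150,214,-90)
E
```

```text
shift m [ 0.1631 -0.1484  0.0055] turn [ 0.61  0.53 82.71] yaw now [179.9    0.74 172.71]
shift m [ 0.1631 -0.1484  0.0055] turn [ -0.55   0.64 -97.28] yaw now [179.9    0.74 172.71]
```

Request:
send_rows(linear=[[0.178,-0.033,0.0],[0.178,-0.033,0.0],[0.178,-0.033,0.0],[0.178,-0.033,0.0],[0.178,-0.033,0.0],[0.178,-0.033,0.0],[0.178,-0.033,0.0],[0.178,-0.033,0.0],[0.178,-0.033,0.0],[0.178,-0.033,0.05],[0.178,-0.033,0.1],[0.178,-0.033,0.1]], turn=[[0,0,-97.3],[0,0,-97.3],[0,0,-97.3],[0,0,-97.3],[0,0,-97.3],[0,0,-97.3],[0,0,-97.3],[0,0,-97.3],[0,0,-97.3],[0,0,-97.3],[0,0,-97.3],[0,0,-97.3]])

```text
time: 10.95
position: [427.5, -33.8, 107.3]
orientation: [179.2, -0.0, -89.8]
ft_force: [-1.1, -0.5, 0.3]
grip_width: 35.2
gripper_force: 0.0
```

```bash
python3 - <<'E'
from h import *
go(437.5,-32.5,60,-90);print(r.state()['position'],r.state()['qpos'])
a=cv2.resize(r.capture('side')[150:290,250:370,::-1],None,fx=3,fy=3,interpolation=cv2.INTER_CUBIC)
b=cv2.resize(r.capture('top')[170:310,270:410,::-1],None,fx=3,fy=3,interpolation=cv2.INTER_CUBIC)
cv2.imwrite('pics/c4.png',np.hstack([a,b]))
print((w2p('side',[437.5,-32.5,60])-[250,150])*3,(w2p('side',[437.5,-32.5,120])-[250,150])*3)
E
```

```text
shift m [-0.0013 -0.0107  0.0471] turn [ 0.83 -0.05  0.2 ] yaw now [ 1.7917e+02 -4.0000e-02 -8.9800e+01]
[427.48063776 -33.7802466  107.26420558] [ 16.4028538    4.78684936 -20.36638283  -0.20656124 -65.65206397
 -16.11773738]
[ 59.21952516 205.7186384 ] [ 56.53857211 155.80836072]
```

View pics/c4.png

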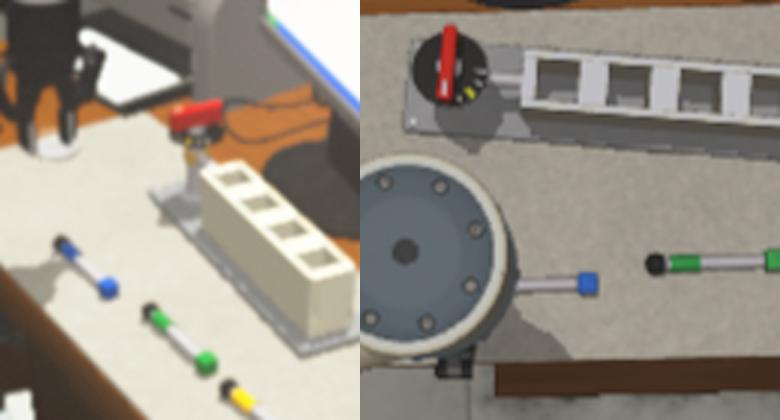

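The crop shows the valve shut: its striped end points to the robot at (445,100). The gripper is over the blue ball, with fingertips at (27,148) and (70,142) and the ball at (62,243). The tips sit roughly 25 mm above the reported TCP, so I'll descend in stages.

Request:
send_rows(linear=[[-0.001,-0.011,0.0],[-0.001,-0.011,0.03],[-0.001,-0.011,0.06],[-0.001,-0.011,0.09],[-0.001,-0.011,0.1],[-0.001,-0.011,0.1],[-0.001,-0.011,0.1]], turn=[[0.8,0,0.2],[0.8,0,0.2],[0.8,0,0.2],[0.8,0,0.2],[0.8,0,0.2],[0.8,0,0.2],[0.8,0,0.2]])

```text
time: 11.75
position: [446.8, -32.0, 16.0]
orientation: [-179.0, 0.0, -90.2]
ft_force: [-0.3, -0.6, 0.6]
grip_width: 35.0
gripper_force: 0.0
```

```bash
python3 - <<'E'
from h import *
go(437.5,-32.5,-15,-90)
crop('side',245,195,315,265,8,'c5')
print((w2p('side',[437.5,-32.5,16])-[245,195])*8,(w2p('side',[437.5,-32.5,26])-[245,195])*8)
E
```

```text
shift m [0.0005 0.0099 0.0308] turn [-0.98  0.01 -0.22] yaw now [-1.7902e+02  1.0000e-02 -9.0220e+01]
[203.00173679 283.21135939] [201.85805048 261.91978871]
```

View pics/c5.png

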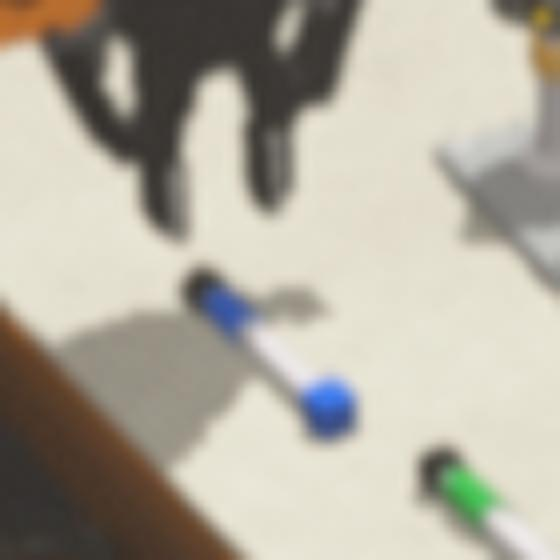

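Request:
send_rows(linear=[[0.002,0.0098,0.0],[0.002,0.0098,0.005],[0.002,0.0098,0.01],[0.002,0.0098,0.015],[0.002,0.0098,0.02],[0.002,0.0098,0.025],[0.002,0.0098,0.025],[0.002,0.0098,0.025]], turn=[[-1,0,-0.2],[-1,0,-0.2],[-1,0,-0.2],[-1,0,-0.2],[-1,0,-0.2],[-1,0,-0.2],[-1,0,-0.2],[-1,0,-0.2]])

```text
time: 12.6
position: [435.5, -34.3, -10.9]
orientation: [179.8, -0.0, -90.0]
ft_force: [-0.0, -0.2, 0.4]
grip_width: 34.9
gripper_force: 0.0
```

Request:
send_rows(linear=[[0,0,0],[0,0,0],[0,0,0],[0,0,0],[0,0,0],[0,0,0]], turn=[[0,0,0],[0,0,0],[0,0,0],[0,0,0],[0,0,0],[0,0,0]], gripper=225, squeeze=30)

```text
time: 13.2
position: [435.8, -34.2, -10.5]
orientation: [179.8, 0.0, -90.0]
ft_force: [-1.4, 1.0, 4.6]
grip_width: 16.7
gripper_force: 29.6
```

Request:
send_rows(linear=[[0,0,0],[0,0,0],[0,0,0],[0,0,0.003],[0,0,0.006],[0,0,0.008],[0,0,0.008]], turn=[[0,0,0],[0,0,0],[0,0,0],[0,0,0],[0,0,0],[0,0,0],[0,0,0]], gripper=165)

```text
time: 13.9
position: [435.2, -34.3, -19.2]
orientation: [179.7, -0.0, -90.0]
ft_force: [0.4, -0.0, 0.7]
grip_width: 30.2
gripper_force: 0.0
```

Request:
send_rows(linear=[[0,0,0],[0,0,0],[0,0,0],[0,0,0],[0,0,0],[0,0,0]], turn=[[0,0,0],[0,0,0],[0,0,0],[0,0,0],[0,0,0],[0,0,0]], gripper=225, squeeze=30)

```text
time: 14.5
position: [435.6, -34.2, -18.7]
orientation: [179.8, -0.0, -90.0]
ft_force: [0.5, 0.0, 0.7]
grip_width: 17.7
gripper_force: 29.3
```

Request:
send_rows(linear=[[0,0,0],[0,0,0],[0,0,0],[0,0,0.002],[0,0,0.003],[0,0,0.003]], turn=[[0,0,0],[0,0,0],[0,0,0],[0,0,0],[0,0,0],[0,0,0]], gripper=165)

```text
time: 15.1
position: [435.7, -34.2, -21.3]
orientation: [179.8, -0.0, -90.0]
ft_force: [-2.3, 0.2, 6.6]
grip_width: 29.8
gripper_force: 3.3
```

Request:
send_rows(linear=[[0,0,0],[0,0,0],[0,0,0],[0,0,0],[0,0,0],[0,0,0]], turn=[[0,0,0],[0,0,0],[0,0,0],[0,0,0],[0,0,0],[0,0,0]], gripper=225, squeeze=30)

```text
time: 15.7
position: [437.6, -34.0, -20.5]
orientation: [-180.0, 0.0, -90.0]
ft_force: [1.0, 0.8, 7.0]
grip_width: 17.7
gripper_force: 30.4
```

Request:
send_rows(linear=[[0,0,-0.005],[0,0,-0.015],[0,0,-0.03],[0,0,-0.06],[0,0,-0.09],[0,0,-0.12],[0,0,-0.15],[0,0,-0.18],[0,0,-0.21],[0,0,-0.21],[0,0,-0.21],[0,0,-0.21]], turn=[[0,0,0],[0,0,0],[0,0,0],[0,0,0],[0,0,0],[0,0,0],[0,0,0],[0,0,0],[0,0,0],[0,0,0],[0,0,0],[0,0,0]])

```text
time: 16.9
position: [435.2, -34.2, 187.3]
orientation: [179.7, 0.0, -90.0]
ft_force: [-0.2, 0.4, -1.4]
grip_width: 17.2
gripper_force: 29.4
```

```bash
python3 - <<'E'
from h import *
s=r.state();print(s['position'],s['grip_width'],s['gripper_force'],s['moment'])
crop('side',200,130,380,265,4,'c6')
E
```

```text
[435.23153349 -34.23068971 187.26382758] 17.180908816608714 29.376343488693237 [ 0.02215927  0.02651972 -0.04141815]
```

View pics/c6.png

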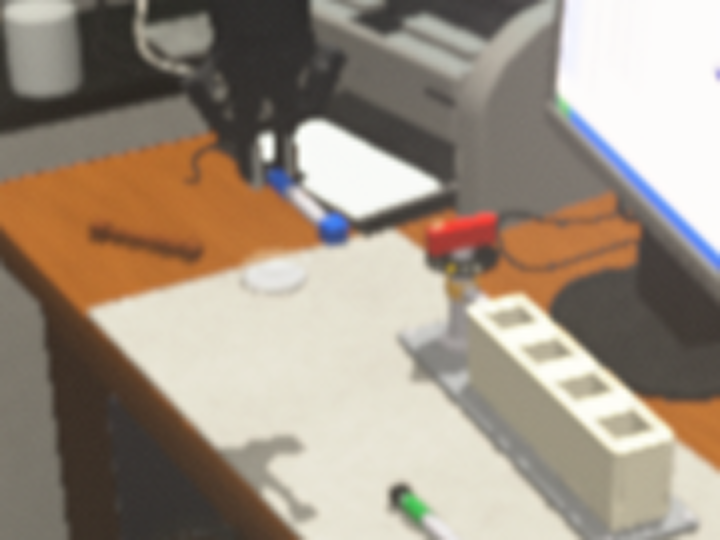

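Blue is held level by its ball (crop (275,178)), with the tip at (333,228). Now I'll ease the grip.

Request:
send_rows(linear=[[0,0,0],[0,0,0]], turn=[[0,0,0],[0,0,0]], gripper=205)

```text
time: 17.15
position: [435.9, -34.3, 187.6]
orientation: [179.7, -0.0, -90.0]
ft_force: [0.7, 0.3, -0.7]
grip_width: 17.5
gripper_force: 29.4
```

Request:
send_rows(linear=[[0,0,0],[0,0,0]], turn=[[0,0,0],[0,0,0]], gripper=204)

```text
time: 17.35
position: [436.2, -34.3, 188.1]
orientation: [179.8, -0.0, -90.0]
ft_force: [-0.2, 0.2, -1.2]
grip_width: 18.0
gripper_force: 29.4
```

Request:
send_rows(linear=[[0,0,0],[0,0,0]], turn=[[0,0,0],[0,0,0]], gripper=202)

```text
time: 17.55
position: [436.3, -34.2, 188.2]
orientation: [179.8, 0.0, -90.0]
ft_force: [-0.5, -0.1, -1.5]
grip_width: 17.9
gripper_force: 24.4
```

Request:
send_rows(linear=[[0,0,0],[0,0,0]], turn=[[0,0,0],[0,0,0]], gripper=201)

```text
time: 17.75
position: [436.3, -34.2, 188.3]
orientation: [179.8, -0.0, -90.0]
ft_force: [0.2, 0.9, -0.6]
grip_width: 18.1
gripper_force: 18.9
```

Request:
send_rows(linear=[[0,0,0],[0,0,0]], turn=[[0,0,0],[0,0,0]], gripper=199)

```text
time: 17.95
position: [436.3, -34.3, 188.3]
orientation: [179.8, -0.0, -90.0]
ft_force: [-0.2, -0.7, -1.2]
grip_width: 18.8
gripper_force: 9.3
```

Request:
send_rows(linear=[[0,0,0],[0,0,0]], turn=[[0,0,0],[0,0,0]], gripper=198)

```text
time: 18.15
position: [436.3, -34.1, 188.2]
orientation: [179.8, 0.0, -90.0]
ft_force: [1.3, 0.5, -1.4]
grip_width: 18.6
gripper_force: 5.4
```

```bash
cat >> h.py <<'E'
HUE=dict(blue=(105,125),green=(50,75),yellow=(22,32))
def blobs(col,n):
    im=r.capture(n); h=cv2.cvtColor(im,cv2.COLOR_RGB2HSV); a,b=HUE[col]
    m=cv2.inRange(h,(a,130,60),(b,255,255))
    k,_,st,ce=cv2.connectedComponentsWithStats(m)
    return [(int(st[i,4]),ce[i].round(1).tolist()) for i in range(1,k) if st[i,4]>=8]
def held(col,dz=36.7):
    p=r.state()['position']; B=p+[0,0,dz]
    print(col,[b for b in blobs(col,'side')],'ball',w2p('side',B).round(1),'level tip',w2p('side',B+[0,-103,0]).round(1),'down tip',w2p('side',B-[0,0,103]).round(1))
E
python3 - <<'E'
from h import *
held('blue'); print(r.state()['gripper_force'])
E
```

```text
blue [(73, [374.0, 92.1]), (68, [366.1, 182.1]), (50, [394.8, 244.9]), (175, [464.2, 298.9])] ball [267.1 171.6] level tip [283.4 184.2] down tip [268.7 201.7]
5.419530272483826
```

```bash
python3 - <<'E'
from h import *
im=r.capture('side'); h=cv2.cvtColor(im,cv2.COLOR_RGB2HSV)
s=im[150:260,240:320].astype(int); ys,xs=np.where(s[...,2]-s[...,0]>50)
for y in sorted(set(ys)): x=xs[ys==y]; print(y+150,x.min()+240,x.max()+240,h[y+150,x[len(x)//2]+240])
E
```

```text
177 266 266 [114 114 116]
178 265 266 [113 132 120]
179 264 266 [112 145 121]
180 264 265 [113 138 122]
192 260 261 [114  81 161]
193 260 261 [112 116 165]
194 260 264 [112 121 147]
195 260 263 [112 131 138]
```

Request:
send_rows(linear=[[0,0,0],[0,0,0],[0,0,0],[0,0,0],[0,0,0],[0,0,0]], turn=[[0,0,0],[0,0,0],[0,0,0],[0,0,0],[0,0,0],[0,0,0]])

```text
time: 18.85
position: [436.2, -34.2, 188.3]
orientation: [179.8, 0.0, -90.0]
ft_force: [-0.5, 0.2, -1.3]
grip_width: 19.2
gripper_force: 5.4
```

```bash
cat >> h.py <<'E'
def tipscan(col,box):
    a,b,c,d=box; im=r.capture('side'); s=im[b:d,a:c].astype(int); R,G,B=s[...,0],s[...,1],s[...,2]
    m={'blue':B-R>50,'green':(G-R>40)&(G-B>25),'yellow':(R-B>70)&(G-B>50)&(G*1.5>R)}[col]
    k,_,st,ce=cv2.connectedComponentsWithStats(m.astype(np.uint8)); print(col,[(int(st[i,4]),(ce[i]+[a,b]).round(1).tolist()) for i in range(1,k)])
    p=r.state()['position']+[0,0,36.7]; print('ball',w2p('side',p).round(1),'down tip',w2p('side',p-[0,0,103]).round(1))
E
python3 - <<'E'
from h import *
tipscan('blue',(240,150,320,260)); print(r.state()['gripper_force'],r.state()['grip_width'])
E
```

```text
blue [(20, [267.0, 180.2]), (23, [268.3, 202.1])]
ball [267.1 171.6] down tip [268.7 201.7]
5.3928132355213165 19.09972732494144
```

Request:
send_rows(linear=[[0,0,0],[0,0,0],[0,0,0],[0.019,-0.042,0],[0.038,-0.084,0],[0.058,-0.126,0],[0.07,-0.15,0],[0.078,-0.169,0],[0.078,-0.169,0],[0.078,-0.169,0],[0.078,-0.169,0],[0.078,-0.169,0]], turn=[[0,0,0],[0,0,0],[0,0,0],[0,0,2],[0,0,4],[0,0,5.5],[0,0,5.5],[0,0,5.5],[0,0,5.5],[0,0,5.5],[0,0,5.5],[0,0,5.5]], gripper=225)

```text
time: 20.1
position: [604.8, -111.9, 188.3]
orientation: [179.8, -0.0, -95.5]
ft_force: [-0.4, -0.5, -0.6]
grip_width: 17.6
gripper_force: 29.5
```

```bash
python3 - <<'E'
from h import *
tipscan('blue',(300,130,360,240)); print('well1',w2p('side',[605.2,-112.3,86])); go(605,-112,92,-95.5);print(r.state()['gripper_force'])
E
```

```text
blue [(86, [350.9, 166.8]), (14, [327.5, 177.0]), (19, [328.1, 199.4])]
ball [327.8 168.4] down tip [327.5 198.1]
well1 [327.61505846 208.11513079]
shift m [ 0.     -0.0004  0.0963] turn [ 0.15 -0.01  0.01] yaw now [ 1.7985e+02 -1.0000e-02 -9.5490e+01]
29.49193149805069
```

Request:
send_rows(linear=[[0,0,0.015],[0,0,0.03],[0,0,0.045],[0,0,0.06],[0,0,0.072],[0,0,0.082],[0,0,0.09],[0,0,0.092],[0,0,0.092]], turn=[[0,0,0],[0,0,0],[0,0,0],[0,0,0],[0,0,0],[0,0,0],[0,0,0],[0,0,0],[0,0,0]])

```text
time: 21.05
position: [604.9, -112.4, 95.7]
orientation: [179.8, -0.0, -95.5]
ft_force: [0.0, 1.9, -0.0]
grip_width: 17.4
gripper_force: 29.5
```

Request:
send_rows(linear=[[0,0,0],[0,0,0],[0,0,0],[0,0,0],[0,0,-0.01],[0,0,-0.04],[0,0,-0.09],[0,0,-0.1],[0,0,-0.1]], turn=[[0,0,0],[0,0,0],[0,0,0],[0,0,0],[0,0,0],[0,0,0],[0,0,0],[0,0,0],[0,0,0]], gripper=165)

```text
time: 21.95
position: [607.0, -112.6, 199.8]
orientation: [-179.8, -0.0, -95.5]
ft_force: [0.2, -0.8, -0.9]
grip_width: 30.4
gripper_force: 0.0
```

```bash
python3 - <<'E'
from h import *
print(blobs('blue','top'),blobs('green','top'),blobs('yellow','top'),blobs('blue','side')); go(452.5,-196.5,60,-90)
E
```

```text
[(28, [380.1, 143.1]), (69, [449.1, 178.2])] [(29, [407.7, 256.1]), (36, [378.0, 257.5])] [(35, [466.9, 52.5]), (13, [510.2, 56.3]), (10, [306.3, 200.5]), (42, [464.7, 253.3]), (44, [435.0, 256.1])] [(217, [51.1, 43.0]), (82, [373.5, 91.9]), (86, [364.8, 180.8]), (52, [394.8, 245.0]), (177, [464.3, 298.9])]
shift m [0.0985 0.1425 0.1354] turn [ 0.32 -0.   -5.53] yaw now [ 1.7968e+02 -2.0000e-02 -9.5530e+01]
```

Request:
send_rows(linear=[[0.025,0.035,0],[0.05,0.07,0],[0.08,0.11,0.0],[0.1,0.144,0.0],[0.1,0.144,0.04],[0.1,0.144,0.08],[0.1,0.144,0.12],[0.1,0.144,0.14],[0.1,0.144,0.14],[0.1,0.144,0.14],[0.1,0.144,0.14]], turn=[[0,0,-2],[0,0,-4],[0,0,-5.5],[0.3,0,-5.5],[0.3,0,-5.5],[0.3,0,-5.5],[0.3,0,-5.5],[0.3,0,-5.5],[0.3,0,-5.5],[0.3,0,-5.5],[0.3,0,-5.5]], gripper=150)

```text
time: 23.25
position: [453.0, -198.3, 57.6]
orientation: [-179.8, -0.1, -90.0]
ft_force: [-0.1, -0.5, 1.0]
grip_width: 35.3
gripper_force: 0.0
```

```bash
python3 - <<'E'
from h import *
go(451,-198.3,-19,-90);print(r.state()['position']); print(blobs('green','side'))
E
```

```text
shift m [-0.0001  0.0023  0.0766] turn [-0.24 -0.06 -0.  ] yaw now [-1.7976e+02 -6.0000e-02 -9.0000e+01]
[ 452.95675243 -198.28393835   57.63782597]
[(16, [318.2, 269.7])]
```

Request:
send_rows(linear=[[0,0.002,0.0],[0,0.002,0.02],[0,0.002,0.04],[0,0.002,0.06],[0,0.002,0.068],[0,0.002,0.072],[0,0.002,0.076],[0,0.002,0.076],[0,0.002,0.076]], turn=[[-0.2,0,0],[-0.2,0,0],[-0.2,0,0],[-0.2,0,0],[-0.2,0,0],[-0.2,0,0],[-0.2,0,0],[-0.2,0,0],[-0.2,0,0]])

```text
time: 24.2
position: [450.5, -198.1, -19.2]
orientation: [180.0, -0.0, -90.0]
ft_force: [0.3, 0.2, -0.2]
grip_width: 35.2
gripper_force: 0.0
```

Request:
send_rows(linear=[[0,0,0],[0,0,0],[0,0,0],[0,0,0],[0,0,0],[0,0,0]], turn=[[0,0,0],[0,0,0],[0,0,0],[0,0,0],[0,0,0],[0,0,0]], gripper=225, squeeze=30)

```text
time: 24.8
position: [450.4, -198.1, -19.3]
orientation: [180.0, -0.0, -90.0]
ft_force: [-0.6, 1.4, 6.3]
grip_width: 17.4
gripper_force: 29.3
```

Request:
send_rows(linear=[[0,0,-0.005],[0,0,-0.015],[0,0,-0.03],[0,0,-0.06],[0,0,-0.09],[0,0,-0.12],[0,0,-0.15],[0,0,-0.18],[0,0,-0.208],[0,0,-0.208],[0,0,-0.208],[0,0,-0.208]], turn=[[0,0,0],[0,0,0],[0,0,0],[0,0,0],[0,0,0],[0,0,0],[0,0,0],[0,0,0],[0,0,0],[0,0,0],[0,0,0],[0,0,0]])

```text
time: 26.0
position: [449.4, -197.6, 187.1]
orientation: [179.8, 0.0, -90.0]
ft_force: [-0.9, 0.3, -2.4]
grip_width: 17.2
gripper_force: 29.4
```

Request:
send_rows(linear=[[0,0,0],[0,0,0],[0,0,0]], turn=[[0,0,0],[0,0,0],[0,0,0]], gripper=200)

```text
time: 26.3
position: [450.0, -197.9, 187.6]
orientation: [179.8, -0.0, -90.0]
ft_force: [0.2, -0.2, -1.4]
grip_width: 18.5
gripper_force: 13.5
```

Request:
send_rows(linear=[[0,0,0],[0,0,0],[0,0,0],[0,0,0],[0,0,0],[0,0,0],[0,0,0],[0,0,0]], turn=[[0,0,0],[0,0,0],[0,0,0],[0,0,0],[0,0,0],[0,0,0],[0,0,0],[0,0,0]], gripper=198)

```text
time: 27.1
position: [450.3, -198.0, 188.2]
orientation: [179.9, -0.0, -90.0]
ft_force: [-0.4, -0.8, -0.6]
grip_width: 19.1
gripper_force: 5.4
```

```bash
python3 - <<'E'
from h import *
tipscan('green',(270,180,370,310));go(599.6,-172,188,-95.5)
E
```

```text
green [(18, [297.8, 199.9]), (23, [298.3, 222.5])]
ball [298.3 191.2] down tip [299. 223.]
shift m [-2.600e-02 -1.493e-01 -1.000e-04] turn [ 0.1  -0.02  5.47] yaw now [ 1.799e+02 -1.000e-02 -9.003e+01]
```

Request:
send_rows(linear=[[0,0,0],[0,0,0],[0,0,0],[-0.006,-0.037,0],[-0.012,-0.074,0],[-0.018,-0.11,0],[-0.023,-0.135,0],[-0.026,-0.149,0],[-0.026,-0.149,0],[-0.026,-0.149,0],[-0.026,-0.149,0],[-0.026,-0.149,0]], turn=[[0,0,0],[0,0,0],[0,0,0],[0,0,2],[0,0,4],[0,0,5.5],[0,0,5.5],[0,0,5.5],[0,0,5.5],[0,0,5.5],[0,0,5.5],[0,0,5.5]], gripper=225)

```text
time: 28.35
position: [598.7, -172.3, 188.5]
orientation: [179.9, -0.0, -95.5]
ft_force: [0.5, 0.4, -0.9]
grip_width: 17.9
gripper_force: 29.5
```

```bash
python3 - <<'E'
from h import *
tipscan('green',(310,150,380,260)); go(599.6,-172,95.5,-95.5);print(r.state()['gripper_force'])
E
```

```text
green [(14, [336.3, 184.4]), (22, [336.5, 206.0])]
ball [337.2 175.8] down tip [336.6 206.2]
shift m [-0.0004 -0.0009  0.093 ] turn [ 0.06 -0.02 -0.05] yaw now [ 1.7994e+02 -2.0000e-02 -9.5550e+01]
29.48256343603134
```

Request:
send_rows(linear=[[0,-0.001,0.015],[0,-0.001,0.03],[0,-0.001,0.045],[0,-0.001,0.06],[0,-0.001,0.072],[0,-0.001,0.082],[0,-0.001,0.09],[0,-0.001,0.092],[0,-0.001,0.092]], turn=[[0,0,0],[0,0,0],[0,0,0],[0,0,0],[0,0,0],[0,0,0],[0,0,0],[0,0,0],[0,0,0]])

```text
time: 29.3
position: [600.1, -172.2, 95.9]
orientation: [179.9, -0.0, -95.5]
ft_force: [0.1, -0.4, -0.7]
grip_width: 17.7
gripper_force: 31.6
```

Request:
send_rows(linear=[[0,0,0],[0,0,0],[0,0,0],[0,0,0],[0,0,-0.01],[0,0,-0.04],[0,0,-0.09],[0,0,-0.1],[0,0,-0.1]], turn=[[0,0,0],[0,0,0],[0,0,0],[0,0,0],[0,0,0],[0,0,0],[0,0,0],[0,0,0],[0,0,0]], gripper=165)

```text
time: 30.2
position: [602.0, -172.5, 200.2]
orientation: [-179.7, -0.1, -95.5]
ft_force: [0.2, 0.1, 0.4]
grip_width: 30.0
gripper_force: 0.0
```

```bash
python3 - <<'E'
from h import *
print(blobs('yellow','top')); go(448,-346,60,-85.7)
E
```

```text
[(36, [466.9, 52.6]), (13, [510.2, 56.3]), (42, [464.7, 253.3]), (46, [435.1, 256.0])]
shift m [0.1878 0.1358 0.1375] turn [-0.09 -0.02 -9.82] yaw now [-1.7991e+02 -1.0000e-02 -9.5520e+01]
```

Request:
send_rows(linear=[[0.04,0.03,0],[0.08,0.06,0],[0.12,0.09,0.0],[0.16,0.12,0.0],[0.1875,0.135,0.0],[0.1875,0.135,0.04],[0.1875,0.135,0.08],[0.1875,0.135,0.12],[0.1875,0.135,0.14],[0.1875,0.135,0.14],[0.1875,0.135,0.14],[0.1875,0.135,0.14]], turn=[[0,0,-4],[0,0,-8],[0,0,-9.8],[0,0,-9.8],[0,0,-9.8],[0,0,-9.8],[0,0,-9.8],[0,0,-9.8],[0,0,-9.8],[0,0,-9.8],[0,0,-9.8],[0,0,-9.8]], gripper=150)

```text
time: 31.45
position: [448.7, -346.4, 57.9]
orientation: [-180.0, -0.1, -85.7]
ft_force: [0.5, -0.0, 0.2]
grip_width: 35.6
gripper_force: 0.0
```

```bash
python3 - <<'E'
from h import *
go(448,-346,-18.5,-85.7);print(r.state()['position']); print(blobs('yellow','side'))
E
```

```text
shift m [-0.0005  0.0007  0.0764] turn [-0.02 -0.1  -0.  ] yaw now [-1.7998e+02 -1.0000e-01 -8.5700e+01]
[ 448.67310042 -346.35730177   57.86724568]
[(8, [507.9, 219.6]), (24, [515.0, 224.4]), (27, [331.1, 282.8]), (38, [349.7, 297.9])]
```

Request:
send_rows(linear=[[0,0.001,0.0],[0,0.001,0.02],[0,0.001,0.04],[0,0.001,0.06],[0,0.001,0.068],[0,0.001,0.072],[0,0.001,0.076],[0,0.001,0.076],[0,0.001,0.076]], turn=[[0,0,0],[0,0,0],[0,0,0],[0,0,0],[0,0,0],[0,0,0],[0,0,0],[0,0,0],[0,0,0]])

```text
time: 32.4
position: [447.0, -346.1, -19.0]
orientation: [180.0, -0.0, -85.7]
ft_force: [1.1, -0.1, 0.0]
grip_width: 35.1
gripper_force: 0.0
```

Request:
send_rows(linear=[[0,0,0],[0,0,0],[0,0,0],[0,0,0],[0,0,0],[0,0,0]], turn=[[0,0,0],[0,0,0],[0,0,0],[0,0,0],[0,0,0],[0,0,0]], gripper=225, squeeze=30)

```text
time: 33.0
position: [447.0, -346.1, -19.2]
orientation: [179.9, -0.0, -85.7]
ft_force: [-1.1, 1.0, 5.5]
grip_width: 17.2
gripper_force: 29.3
```

Request:
send_rows(linear=[[0,0,-0.005],[0,0,-0.015],[0,0,-0.03],[0,0,-0.06],[0,0,-0.09],[0,0,-0.12],[0,0,-0.15],[0,0,-0.18],[0,0,-0.208],[0,0,-0.208],[0,0,-0.208],[0,0,-0.208]], turn=[[0,0,0],[0,0,0],[0,0,0],[0,0,0],[0,0,0],[0,0,0],[0,0,0],[0,0,0],[0,0,0],[0,0,0],[0,0,0],[0,0,0]])

```text
time: 34.2
position: [446.1, -345.2, 187.0]
orientation: [179.8, 0.1, -85.7]
ft_force: [0.2, -0.2, -0.7]
grip_width: 17.0
gripper_force: 29.4
```

Request:
send_rows(linear=[[0,0,0],[0,0,0],[0,0,0]], turn=[[0,0,0],[0,0,0],[0,0,0]], gripper=200)

```text
time: 34.5
position: [446.6, -345.7, 187.7]
orientation: [179.8, 0.0, -85.7]
ft_force: [0.7, -0.4, -1.1]
grip_width: 18.7
gripper_force: 13.5
```

Request:
send_rows(linear=[[0,0,0],[0,0,0],[0,0,0],[0,0,0],[0,0,0],[0,0,0],[0,0,0],[0,0,0]], turn=[[0,0,0],[0,0,0],[0,0,0],[0,0,0],[0,0,0],[0,0,0],[0,0,0],[0,0,0]], gripper=198)

```text
time: 35.3
position: [446.9, -345.8, 188.3]
orientation: [179.9, -0.0, -85.7]
ft_force: [0.3, 0.1, -1.4]
grip_width: 18.8
gripper_force: 5.4
```

```bash
python3 - <<'E'
from h import *
tipscan('yellow',(300,200,380,320));go(588.1,-291.4,188,-95.5)
E
```

```text
yellow [(40, [325.0, 223.7]), (1, [369.0, 238.0]), (50, [324.6, 247.2])]
ball [326.  213.4] down tip [325.8 247.2]
shift m [-0.0437 -0.1449 -0.    ] turn [ 0.1  -0.01  9.77] yaw now [ 1.799e+02 -1.000e-02 -8.573e+01]
```

Request:
send_rows(linear=[[0,0,0],[0,0,0],[0,0,0],[-0.011,-0.036,0],[-0.022,-0.072,0],[-0.033,-0.11,0],[-0.04,-0.134,0],[-0.0437,-0.145,0],[-0.0437,-0.145,0],[-0.0437,-0.145,0],[-0.0437,-0.145,0],[-0.0437,-0.145,0]], turn=[[0,0,0],[0,0,0],[0,0,0],[0,0,2],[0,0,4],[0,0,6],[0,0,8],[0,0,9.8],[0,0,9.8],[0,0,9.8],[0,0,9.8],[0,0,9.8]], gripper=225)

```text
time: 36.55
position: [587.6, -291.9, 188.4]
orientation: [179.9, -0.0, -95.6]
ft_force: [0.0, -0.9, -0.8]
grip_width: 17.6
gripper_force: 29.4
```

```bash
python3 - <<'E'
from h import *
tipscan('yellow',(330,150,400,270)); go(588.1,-291.4,95.5,-95.5);print(r.state()['gripper_force'])
E
```

```text
yellow [(43, [356.8, 201.4]), (45, [355.3, 223.3]), (8, [365.5, 234.5]), (1, [371.0, 240.0]), (1, [375.0, 243.0]), (1, [379.0, 246.0])]
ball [358.  192.1] down tip [356.7 224. ]
shift m [-0.0006 -0.0005  0.0929] turn [ 0.07 -0.03 -0.06] yaw now [ 1.7993e+02 -3.0000e-02 -9.5560e+01]
29.441454112529755
```

Request:
send_rows(linear=[[0,-0.002,0.005],[0,-0.002,0.02],[0,-0.002,0.035],[0,-0.002,0.05],[0,-0.002,0.065],[0,-0.002,0.08],[0,-0.002,0.09],[0,-0.002,0.092],[0,-0.002,0.092]], turn=[[0,0,0],[0,0,0],[0,0,0],[0,0,0],[0,0,0],[0,0,0],[0,0,0],[0,0,0],[0,0,0]])

```text
time: 37.5
position: [589.4, -291.3, 94.7]
orientation: [179.8, 0.0, -95.5]
ft_force: [0.5, 0.8, 0.2]
grip_width: 10.2
gripper_force: 0.0
```

Request:
send_rows(linear=[[0,0,0],[0,0,0],[0,0,0],[0,0,0],[0,0,-0.01],[0,0,-0.04],[0,0,-0.09],[0.0,0,-0.12],[0.0,0.08,-0.12],[0.0,0.15,-0.12],[0.0,0.15,-0.12]], turn=[[0,0,0],[0,0,0],[0,0,0],[0,0,0],[0,0,0],[0,0,0],[0,0,0],[0,0,0],[0,0,0],[0,0,0],[0,0,0]], gripper=165)

```text
time: 38.6
position: [439.6, -277.1, 217.0]
orientation: [180.0, -0.1, -95.5]
ft_force: [-0.3, -0.2, 0.9]
grip_width: 30.1
gripper_force: 0.0
```

```bash
python3 - <<'E'
from h import *
a=cv2.resize(r.capture('side')[160:270,290:400,::-1],None,fx=3.5,fy=3.5,interpolation=cv2.INTER_CUBIC)
b=cv2.resize(r.capture('top')[165:275,290:400+20,::-1],None,fx=3.5,fy=3.5,interpolation=cv2.INTER_CUBIC)
cv2.imwrite('pics/c7.png',np.hstack([a,b])[:,:800])
go(614,-23,215,172.5); go(614,-23,215,-7.5); print(r.state()['qpos'])
E
```

```text
shift m [-0.2697 -0.1532  0.0023] turn [ 9.00e-02 -1.20e-01  9.19e+01] yaw now [ 1.7987e+02 -2.0000e-02 -9.5600e+01]
shift m [-0.2697 -0.1532  0.0023] turn [ 1.10e-01  8.00e-02 -8.81e+01] yaw now [ 1.7987e+02 -2.0000e-02 -9.5600e+01]
[-1.49710199e+01  1.05699299e+01  2.90390293e+00  3.82694184e-02
 -8.24571196e+01  9.36625993e+00]
```

View pics/c7.png

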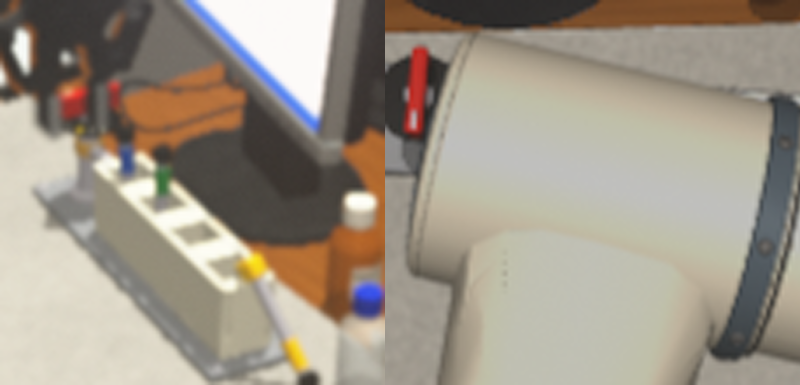

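Blue and green stand in wells 1 and 2 (crop (127,155), (163,175)). The grip slackened on yellow: it leans on the end of the block, with its cube at (253,265) and its ball on the board at (307,378). I'll move aside and measure it.

Request:
send_rows(linear=[[-0.05,0.0,0],[-0.1,0.0,0],[-0.15,0.0,0],[-0.2,0.01,0],[-0.24,0.02,0],[-0.27,0.03,0],[-0.27,0.03,0],[-0.27,0.03,0]], turn=[[0,0,0],[0,0,0],[0,0,0],[0,0,0],[0,0,0],[0,0,0],[0,0,0],[0,0,0]])

```text
time: 39.5
position: [437.4, -5.0, 217.1]
orientation: [180.0, -0.0, -95.4]
ft_force: [-0.3, -0.6, 0.3]
grip_width: 30.1
gripper_force: 0.0
```

```bash
python3 - <<'E'
from h import *
a=cv2.resize(r.capture('side')[205:300,335:425,::-1],None,fx=4.4,fy=4.4,interpolation=cv2.INTER_CUBIC)
b=cv2.resize(r.capture('top')[170:265,395:485,::-1],None,fx=4.4,fy=4.4,interpolation=cv2.INTER_CUBIC)
cv2.imwrite('pics/c8.png',np.hstack([a,b]))
E
```

```text
(no output)
```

View pics/c8.png

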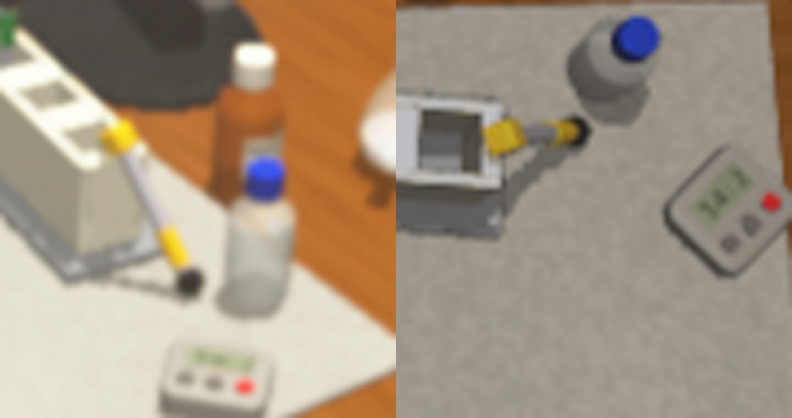

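```bash
python3 - <<'E'
from h import *
q=lambda n,c,z:p2w(n,*c,z)[:2].round(1)
print('ball',q('top',(436.2,199.6),16),q('side',(377.5,268.7),16))
for z in(80,86,92): print(z,'cube',q('top',(419.2,200.7),z),q('side',(362.1,235.5),z))
print('wbottle base',q('side',(335+258/4.4,205+300/4.4),10),'cap',q('top',(395+240/4.4,170+38/4.4),100))
E
```

```text
ball [ 603.9 -382.4] [ 599.5 -382.8]
80 cube [ 590.6 -323.3] [ 605.6 -296.8]
86 cube [ 589.5 -322. ] [ 599.6 -304.4]
92 cube [ 588.4 -320.7] [ 593.6 -312.1]
wbottle base [ 630.3 -417.8] cap [ 641.2 -398.5]
```

Yellow's ball is at about (602,−382,16), close to the white bottle, and its cube is on the block's end at about (590,−318,95). The length works out at 102 mm, which fits. Gripping the ball there would hit the bottle, so I'll pinch mid-shaft, carry it to open board, lay it down and regrasp by the ball.

```bash
python3 - <<'E'
from h import *
go(593.8,-339,120,-79.4)
E
```

```text
shift m [ 0.3163 -0.1879  0.0966] turn [ 6.000e-02 -1.000e-02 -1.615e+01] yaw now [ 1.7994e+02 -2.0000e-02 -9.5550e+01]
```

Request:
send_rows(linear=[[0.05,0,0],[0.1,0.0,0],[0.15,0.0,0],[0.2,-0.02,0],[0.24,-0.06,0],[0.28,-0.1,0],[0.3163,-0.14,0],[0.3163,-0.188,0.0],[0.3163,-0.188,0.0],[0.3163,-0.188,0.05],[0.3163,-0.188,0.095],[0.3163,-0.188,0.095]], turn=[[0,0,-2],[0,0,-5],[0,0,-10],[0,0,-16.2],[0,0,-16.2],[0,0,-16.2],[0,0,-16.2],[0,0,-16.2],[0,0,-16.2],[0,0,-16.2],[0,0,-16.2],[0,0,-16.2]], gripper=135)

```text
time: 40.8
position: [588.3, -337.4, 112.1]
orientation: [179.1, 0.6, -79.5]
ft_force: [-1.2, 0.1, -1.5]
grip_width: 40.4
gripper_force: 0.0
```

Request:
send_rows(linear=[[0,0,0],[0,0,0],[0,0,0]], turn=[[0,0,0],[0,0,0],[0,0,0]])

```text
time: 41.1
position: [595.2, -339.6, 124.7]
orientation: [-179.8, -0.2, -79.3]
ft_force: [0.5, -0.0, 0.5]
grip_width: 40.3
gripper_force: 0.0
```

```bash
python3 - <<'E'
from h import *
go(593.8,-339,34,-79.4); print(r.state()['position'],r.state()['grip_width'])
E
```

```text
shift m [-0.0012  0.0016  0.0907] turn [-0.19 -0.2   0.06] yaw now [-179.81   -0.2   -79.34]
[ 595.22497403 -339.5976486   124.67080888] 40.28935647707545
```

Going down slowly and checking force.

Request:
send_rows(linear=[[-0.001,0.0,0.015],[-0.001,0.0,0.03],[-0.001,0.0,0.045],[-0.001,0.0,0.06],[-0.001,0.0,0.07],[-0.001,0.0,0.08],[-0.001,0.0,0.088],[-0.001,0.0,0.088]], turn=[[0,0,0],[0,0,0],[0,0,0],[0,0,0],[0,0,0],[0,0,0],[0,0,0],[0,0,0]])

```text
time: 41.9
position: [592.8, -337.3, 32.0]
orientation: [179.8, 0.1, -79.3]
ft_force: [-1.2, -0.5, -0.8]
grip_width: 39.9
gripper_force: 0.0
```

Request:
send_rows(linear=[[0,0,0],[0,0,0],[0,0,0],[0,0,0],[0,0,0],[0,0,0]], turn=[[0,0,0],[0,0,0],[0,0,0],[0,0,0],[0,0,0],[0,0,0]], gripper=235, squeeze=30)

```text
time: 42.5
position: [601.8, -336.5, 34.5]
orientation: [-179.2, -0.2, -79.3]
ft_force: [18.5, 1.4, -8.2]
grip_width: 16.6
gripper_force: 29.2
```

```bash
python3 - <<'E'
from h import *
s=r.state();print(s['position'],s['ft_force'],s['gripper_force'],s['grip_width'],s['moment'])
for n in('side','top'): print(n,[b for b in blobs('yellow',n) if 330<b[1][0]<450 and b[1][1]>150])
print('tcp grasp',w2p('side',s['position']+[0,0,37]),w2p('top',s['position']+[0,0,37]))
E
```

```text
[ 601.84214566 -336.45122858   34.46948286] [18.53421535  1.44808121 -8.2082774 ] 29.216777745896252 16.629799630037446 [ 0.61225984 -6.63815938 -0.18261318]
side [(31, [375.7, 260.3])]
top [(22, [416.3, 195.3])]
tcp grasp [369.18264358 244.58353222] [423.426914 196.835205]
```

Request:
send_rows(linear=[[0,0,-0.002],[0,0,-0.004],[0,0,-0.006],[0,0,-0.008],[0,0,-0.008]], turn=[[0,0,0],[0,0,0],[0,0,0],[0,0,0],[0,0,0]])

```text
time: 43.1
position: [601.4, -336.9, 41.8]
orientation: [-179.2, -0.2, -79.3]
ft_force: [20.0, -0.5, -11.8]
grip_width: 16.9
gripper_force: 29.8
```

```bash
python3 - <<'E'
from h import *
s=r.state();print(s['position'],s['ft_force'],s['gripper_force'],s['grip_width'])
for n in('side','top'): print(n,[b for b in blobs('yellow',n) if 330<b[1][0]<450 and b[1][1]>150])
E
```

```text
[ 601.3983052  -336.91455316   41.75783753] [ 20.04932037  -0.47087223 -11.77730129] 29.83027878217399 16.928263244185683
side [(33, [374.9, 258.3])]
top [(19, [417.1, 194.6])]
```

```bash
python3 - <<'E'
from h import *
a=cv2.resize(r.capture('side')[190:290,320:420,::-1],None,fx=4,fy=4,interpolation=cv2.INTER_CUBIC)
b=cv2.resize(r.capture('top')[150:250,380:480,::-1],None,fx=4,fy=4,interpolation=cv2.INTER_CUBIC)
cv2.imwrite('pics/c9.png',np.hstack([a,b]))
E
```

```text
(no output)
```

View pics/c9.png

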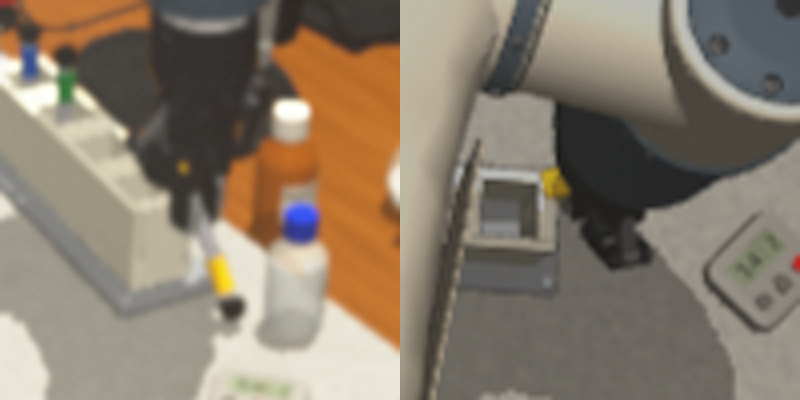

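The picture (the last of the 14) shows the shaft pinched, with the ball at crop (232,305), and the −x side of the hand close to the block's end. I'll relieve the x load, then lift.

Request:
send_rows(linear=[[0.001,-0.004,0],[0.002,-0.008,0],[0.002,-0.008,0],[0.002,-0.008,-0.004],[0.002,-0.008,-0.008],[0.002,-0.008,-0.008]], turn=[[0,0,0],[0,0,0],[0,0,0],[0,0,0],[0,0,0],[0,0,0]])

```text
time: 43.9
position: [601.7, -338.4, 50.2]
orientation: [180.0, -0.1, -79.3]
ft_force: [0.5, -0.4, -0.7]
grip_width: 16.4
gripper_force: 29.2
```

```bash
python3 - <<'E'
from h import *
s=r.state();print(s['position'],s['ft_force'],s['gripper_force'],s['grip_width'])
for n in('side','top'): print(n,[b for b in blobs('yellow',n) if 330<b[1][0]<450 and b[1][1]>150])
E
```

```text
[ 601.68481329 -338.44658197   50.23820647] [ 0.51900237 -0.36734223 -0.69478347] 29.165956559590995 16.410363289862357
side [(31, [375.5, 256.1])]
top [(25, [418.8, 193.4])]
```

Request:
send_rows(linear=[[0,0,-0.01],[0,0,-0.025],[0,0,-0.05],[0,0,-0.08],[0,0.03,-0.1],[-0.01,0.06,-0.1],[-0.02,0.09,-0.1],[-0.04,0.12,-0.1],[-0.06,0.15,-0.1],[-0.06,0.15,-0.1],[-0.06,0.15,-0.1],[-0.06,0.15,-0.1]], turn=[[0,0,0],[0,0,0],[0,0,0],[0,0,0],[0,0,0],[0,0,0],[0,0,0],[0,0,0],[0,0,0],[0,0,0],[0,0,0],[0,0,0]])

```text
time: 45.2
position: [444.1, -307.1, 149.9]
orientation: [180.0, -0.0, -79.3]
ft_force: [0.3, -0.7, -0.9]
grip_width: 16.4
gripper_force: 29.4
```

```bash
python3 - <<'E'
from h import *
s=r.state();print(s['position'],s['ft_force'],s['gripper_force'],s['grip_width'])
p=s['position']
for n in('side','top'): print(n,[b for b in blobs('yellow',n) if 290<b[1][0]<450 and b[1][1]>150],w2p(n,p+[0,0,37]))
E
```

```text
[ 444.05653459 -307.0995035   149.8571143 ] [ 0.34278584 -0.73961175 -0.89594464] 29.388045226223767 16.41016860774079
side [(35, [323.3, 236.9])] [317.10611128 220.1702106 ]
top [(10, [306.3, 200.5])] [425.59272344 256.91317041]
```

Request:
send_rows(linear=[[0,0,0.02],[0,0,0.04],[0,0,0.06],[0,0,0.075],[0,0,0.08],[0,0,0.085],[0,0,0.09],[0,0,0.09]], turn=[[0,0,0],[0,0,0],[0,0,0],[0,0,0],[0,0,0],[0,0,0],[0,0,0],[0,0,0]])

```text
time: 46.1
position: [443.1, -306.8, 59.1]
orientation: [179.9, 0.0, -79.3]
ft_force: [1.3, -0.2, -1.7]
grip_width: 16.5
gripper_force: 29.4
```

Request:
send_rows(linear=[[0,0,0.003],[0,0,0.006],[0,0,0.009],[0,0,0.012],[0,0,0.012]], turn=[[0,0,0],[0,0,0],[0,0,0],[0,0,0],[0,0,0]])

```text
time: 46.6
position: [442.6, -306.7, 46.7]
orientation: [179.9, 0.0, -79.3]
ft_force: [-0.1, 1.2, -1.0]
grip_width: 16.1
gripper_force: 29.4
```

Request:
send_rows(linear=[[0,0,0.004],[0,0,0.008],[0,0,0.011],[0,0,0.011]], turn=[[0,0,0],[0,0,0],[0,0,0],[0,0,0]])

```text
time: 47.0
position: [442.8, -306.7, 35.9]
orientation: [179.9, 0.0, -79.3]
ft_force: [-0.0, -0.5, -0.7]
grip_width: 16.1
gripper_force: 29.4
```

Request:
send_rows(linear=[[0,0,0],[0,0,0],[0,0,0],[0,0,0],[0,0,0],[0,0,0],[0,0,-0.03],[0,0,-0.07],[0,0,-0.12],[0,0.0,-0.16],[0,0,-0.16]], turn=[[0,0,0],[0,0,0],[0,0,0],[0,0,0],[0,0,0],[0,0,0],[0,0,0],[0,0,0],[0,0,0],[0,0,0],[0,0,0]], gripper=120)

```text
time: 48.1
position: [446.0, -308.8, 203.1]
orientation: [-179.6, -0.5, -79.3]
ft_force: [0.3, 0.0, -0.5]
grip_width: 45.3
gripper_force: 0.0
```

Request:
send_rows(linear=[[-0.05,0,0],[-0.1,0,0],[-0.15,0,0],[-0.2,0,0],[-0.2,0,0],[-0.2,0,0],[-0.2,0,0]], turn=[[0,0,0],[0,0,0],[0,0,0],[0,0,0],[0,0,0],[0,0,0],[0,0,0]])

```text
time: 48.8
position: [406.3, -110.7, 196.3]
orientation: [179.9, -0.0, -79.3]
ft_force: [-0.6, -0.3, 0.3]
grip_width: 45.0
gripper_force: 0.0
```

```bash
python3 - <<'E'
from h import *
print(r.state()['position'])
for n in('side','top'):
    for a,c in blobs('yellow',n):
        if 290<c[0]<480 and c[1]>150: print(n,a,c,p2w(n,*c,15).round(1))
    # dark blobs on the board = ball
    im=r.capture(n); g=im.max(2); m=(g<60).astype(np.uint8)
    k,_,st,ce=cv2.connectedComponentsWithStats(m)
    print([(int(st[i,4]),ce[i].round(1).tolist(),p2w(n,*ce[i],16).round(1)[:2].tolist()) for i in range(1,k) if 8<=st[i,4]<80 and 240<ce[i][1]<310 and 270<ce[i][0]<480])
E
```

```text
[ 406.34600838 -110.74748317  196.25578693]
side 20 [300.9, 260.0] [ 437.4 -227.6   15. ]
side 26 [316.8, 273.1] [ 442.7 -307.    15. ]
[]
top 10 [306.3, 200.5] [610.2 -34.8  15. ]
top 45 [412.6, 259.9] [ 445.6 -309.9   15. ]
top 25 [384.1, 263.5] [ 438.1 -235.1   15. ]
[(30, [422.1, 259.2], [446.8, -334.6])]
```

```bash
python3 - <<'E'
from h import *
go(444.4,-333,60,-86.2)
E
```

```text
shift m [0.225  0.0027 0.136 ] turn [ 0.14 -0.    6.74] yaw now [179.86   0.   -79.46]
```

Request:
send_rows(linear=[[0.05,0.0,0],[0.1,0.0,0],[0.15,0.0,0.0],[0.2,0.0,0.0],[0.225,0.0027,0.0],[0.225,0.0027,0.04],[0.225,0.0027,0.08],[0.225,0.0027,0.12],[0.225,0.0027,0.136],[0.225,0.0027,0.136],[0.225,0.0027,0.136],[0.225,0.0027,0.136]], turn=[[0,0,4],[0,0,6.7],[0,0,6.7],[0,0,6.7],[0,0,6.7],[0,0,6.7],[0,0,6.7],[0,0,6.7],[0,0,6.7],[0,0,6.7],[0,0,6.7],[0,0,6.7]], gripper=150)

```text
time: 50.2
position: [446.0, -332.9, 61.9]
orientation: [-180.0, -0.1, -86.0]
ft_force: [0.2, -0.3, 1.0]
grip_width: 35.1
gripper_force: 0.0
```

```bash
python3 - <<'E'
from h import *
go(444.4,-333,-18.5,-86.2)
for a,c in blobs('yellow','side'):
        if 270<c[0]<480 and c[1]>150: print(a,c,p2w('side',*c,15).round(1))
E
```

```text
shift m [-0.0001  0.0017  0.0804] turn [-0.04 -0.11  0.15] yaw now [-1.7996e+02 -1.1000e-01 -8.6050e+01]
15 [300.6, 260.1] [ 436.4 -227.5   15. ]
27 [316.9, 273.1] [ 443.  -307.2   15. ]
```

Request:
send_rows(linear=[[0,0.001,0.0],[0,0.001,0.02],[0,0.001,0.04],[0,0.001,0.06],[0,0.001,0.07],[0,0.001,0.076],[0,0.001,0.079],[0,0.001,0.079],[0,0.001,0.079]], turn=[[0,0,0],[0,0,0],[0,0,0],[0,0,0],[0,0,0],[0,0,0],[0,0,0],[0,0,0],[0,0,0]])

```text
time: 51.15
position: [444.5, -332.3, -18.0]
orientation: [180.0, -0.1, -86.0]
ft_force: [0.2, 0.4, 0.8]
grip_width: 35.1
gripper_force: 0.0
```

Request:
send_rows(linear=[[0,0,0],[0,0,0],[0,0,0],[0,0,0],[0,0,0],[0,0,0]], turn=[[0,0,0],[0,0,0],[0,0,0],[0,0,0],[0,0,0],[0,0,0]], gripper=225, squeeze=30)

```text
time: 51.75
position: [444.3, -332.2, -18.2]
orientation: [179.9, -0.0, -86.0]
ft_force: [-0.3, 1.6, 5.2]
grip_width: 17.5
gripper_force: 29.3
```

Request:
send_rows(linear=[[0,0,-0.005],[0,0,-0.015],[0,0,-0.03],[0,0,-0.06],[0,0,-0.09],[0,0,-0.12],[0,0,-0.15],[0,0,-0.18],[0,0,-0.208],[0,0,-0.208],[0,0,-0.208],[0,0,-0.208]], turn=[[0,0,0],[0,0,0],[0,0,0],[0,0,0],[0,0,0],[0,0,0],[0,0,0],[0,0,0],[0,0,0],[0,0,0],[0,0,0],[0,0,0]])

```text
time: 52.95
position: [443.5, -331.4, 188.1]
orientation: [179.8, 0.1, -86.0]
ft_force: [0.4, -0.6, -1.5]
grip_width: 17.6
gripper_force: 29.4
```

Request:
send_rows(linear=[[0,0,0],[0,0,0],[0,0,0]], turn=[[0,0,0],[0,0,0],[0,0,0]], gripper=200)

```text
time: 53.25
position: [444.0, -331.8, 188.7]
orientation: [179.8, 0.0, -86.0]
ft_force: [-0.9, -0.2, -0.7]
grip_width: 18.5
gripper_force: 13.4
```

Request:
send_rows(linear=[[0,0,0],[0,0,0],[0,0,0],[0,0,0],[0,0,0],[0,0,0],[0,0,0],[0,0,0],[0,0,0],[0,0,0]], turn=[[0,0,0],[0,0,0],[0,0,0],[0,0,0],[0,0,0],[0,0,0],[0,0,0],[0,0,0],[0,0,0],[0,0,0]], gripper=198)

```text
time: 54.25
position: [444.2, -331.9, 189.2]
orientation: [179.9, -0.0, -86.0]
ft_force: [-1.1, -0.0, -1.2]
grip_width: 18.8
gripper_force: 5.3
```

```bash
python3 - <<'E'
from h import *
tipscan('yellow',(290,190,360,320));go(588.4,-291.4,188,-95.5)
E
```

```text
yellow [(51, [323.5, 222.8]), (49, [323.6, 248.1])]
ball [322.2 211.1] down tip [322.1 244.7]
shift m [-0.0304 -0.1466  0.001 ] turn [ 0.1  -0.01  9.47] yaw now [ 1.799e+02 -1.000e-02 -8.603e+01]
```

Request:
send_rows(linear=[[0,0,0],[0,0,0],[0,0,0],[0,0,0],[0,0,0],[0,0,0],[0,0,0],[0,0,0]], turn=[[0,0,0],[0,0,0],[0,0,0],[0,0,0],[0,0,0],[0,0,0],[0,0,0],[0,0,0]])

```text
time: 55.1
position: [444.2, -332.0, 189.2]
orientation: [179.9, -0.0, -86.0]
ft_force: [0.2, 0.1, -1.2]
grip_width: 19.0
gripper_force: 5.3
```

```bash
python3 - <<'E'
from h import *
tipscan('yellow',(290,190,360,320));s=r.state();print(s['gripper_force'],s['position'])
p=s['position']+[0,0,36.7]
for dy in(0,-5,-10): print(dy,w2p('side',p+[0,dy,-26]),w2p('side',p+[0,dy,-103]), w2p('top',p+[0,dy,-103]))
print([b for b in blobs('yellow','top') if 380<b[1][0]<480])
E
```

```text
yellow [(52, [323.5, 222.8]), (48, [324.2, 248.6])]
ball [322.2 211.1] down tip [322.1 244.8]
5.318350866436958 [ 444.21300721 -331.94016121  189.22854544]
0 [322.19877798 219.86150574] [322.11259536 244.7551943 ] [430.305782   258.07051582]
-5 [323.23319737 220.6781442 ] [323.11858758 245.62001922] [432.41393073 258.01833174]
-10 [324.273652   221.49954728] [324.13028884 246.48975203] [434.52203014 257.96614888]
[(35, [466.9, 52.5]), (9, [431.7, 258.7])]
```

Request:
send_rows(linear=[[0,0,0],[0,0,0],[0,0,0],[-0.01,-0.037,0],[-0.02,-0.074,0],[-0.03,-0.11,0],[-0.036,-0.134,0],[-0.0385,-0.147,0],[-0.0385,-0.147,0],[-0.0385,-0.147,0],[-0.0385,-0.147,0],[-0.0385,-0.147,0]], turn=[[0,0,0],[0,0,0],[0,0,0],[0,0,2],[0,0,4],[0,0,6],[0,0,8],[0,0,9.5],[0,0,9.5],[0,0,9.5],[0,0,9.5],[0,0,9.5]], gripper=225, squeeze=40)

```text
time: 56.4
position: [587.6, -283.8, 189.5]
orientation: [179.9, -0.0, -95.6]
ft_force: [0.1, 0.5, -0.8]
grip_width: 16.9
gripper_force: 39.2
```

```bash
python3 - <<'E'
from h import *
tipscan('yellow',(330,150,400,270));s=r.state();print(s['gripper_force'],s['grip_width'],s['position'])
for z in(108+9,114+9): print('want tip',w2p('side',[588.2,-291.4,z]),'sleeve',w2p('side',[588.2,-291.4,z+77]))
E
```

```text
yellow [(44, [357.0, 201.9]), (47, [356.7, 226.2]), (8, [365.5, 234.5]), (1, [371.0, 240.0]), (1, [375.0, 243.0]), (1, [379.0, 246.0])]
ball [356.3 190.7] down tip [355.  222.5]
39.18841481208801 16.738110826074944 [ 587.65495855 -283.72401942  189.47700749]
want tip [356.65113708 225.44695042] sleeve [357.62505045 201.87393077]
want tip [356.72525733 223.65291198] sleeve [357.70306156 199.98571628]
```

Request:
send_rows(linear=[[0,-0.001,0.01],[0,-0.001,0.025],[0,-0.001,0.04],[0,-0.001,0.055],[0,-0.001,0.067],[0,-0.001,0.077],[0,-0.001,0.084],[0,-0.001,0.086],[0,-0.001,0.086]], turn=[[0,0,0],[0,0,0],[0,0,0],[0,0,0],[0,0,0],[0,0,0],[0,0,0],[0,0,0],[0,0,0]])

```text
time: 57.35
position: [589.1, -283.5, 103.0]
orientation: [179.9, -0.0, -95.5]
ft_force: [-0.6, 0.6, -1.1]
grip_width: 16.7
gripper_force: 39.2
```

```bash
python3 - <<'E'
from h import *
tipscan('yellow',(330,150,400,270));print('want sleeve',w2p('side',[588.2,-291.4,106]))
E
```

```text
yellow [(40, [356.3, 228.0]), (1, [362.0, 231.0]), (5, [367.0, 236.0]), (1, [371.0, 240.0]), (1, [375.0, 243.0]), (1, [379.0, 246.0])]
ball [355.7 217.2] down tip [354.5 247.3]
want sleeve [356.51600423 228.7177643 ]
```

Request:
send_rows(linear=[[0,0,0.002],[0,0,0.002],[0,0,0.002],[0,0,0.002],[0,0,-0.01],[0,0,-0.04],[0,0,-0.09],[0.0,0,-0.12],[0.0,0.04,-0.12],[0.0,0.08,-0.12],[0.0,0.08,-0.12]], turn=[[0,0,0],[0,0,0],[0,0,0],[0,0,0],[0,0,0],[0,0,0],[0,0,0],[0,0,0],[0,0,0],[0,0,0],[0,0,0]], gripper=165)

```text
time: 58.5
position: [505.6, -275.5, 225.2]
orientation: [179.9, -0.0, -95.6]
ft_force: [0.5, 0.4, 0.4]
grip_width: 29.8
gripper_force: 0.0
```

```bash
python3 - <<'E'
from h import *
for c,box,w in(('blue',(300,150,345,240),[605.2,-112.3]),('green',(315,160,370,250),[599.6,-172]),('yellow',(330,180,400,270),[588.2,-291.4])):
    tipscan(c,box); print('want sleeve',w2p('side',w+[102]))
go(614.3,-23.3,215,172.7)
E
```

```text
blue [(3, [342.7, 157.7]), (19, [327.9, 205.0])]
ball [331.  184.8] down tip [330.6 218. ]
want sleeve [327.65582887 203.70973135]
green [(13, [336.1, 211.1])]
ball [331.4 184.8] down tip [331.  217.9]
want sleeve [336.68257581 211.89384959]
yellow [(42, [356.1, 230.8]), (1, [369.0, 238.0]), (1, [379.0, 246.0])]
ball [331.7 184.9] down tip [331.2 218. ]
want sleeve [356.46710537 229.90133355]
shift m [-0.2615 -0.0795  0.0092] turn [-5.000e-02 -3.000e-02  9.177e+01] yaw now [-1.7998e+02 -5.0000e-02 -9.5530e+01]
```

All three sleeves sit where standing probes should have them. Now the valve.

Request:
send_rows(linear=[[-0.04,0,0],[-0.08,0,0],[-0.12,0,0],[-0.16,-0.01,0],[-0.2,-0.03,0],[-0.23,-0.05,0],[-0.2615,-0.0795,0],[-0.2615,-0.0795,0],[-0.2615,-0.0795,0],[-0.2615,-0.0795,0],[-0.2615,-0.0795,0],[-0.2615,-0.0795,0]], turn=[[0,0,8],[0,0,16],[0,0,24],[0,0,32],[0,0,40],[0,0,48],[0,0,56],[0,0,64],[0,0,72],[0,0,80],[0,0,88],[0,0,91.8]], gripper=150)

```text
time: 59.85
position: [615.1, -22.6, 222.7]
orientation: [-180.0, -0.1, 172.4]
ft_force: [0.4, 0.5, -0.4]
grip_width: 35.6
gripper_force: 0.0
```

Request:
send_rows(linear=[[0,0,0],[0,0,0],[0,0,0],[0,0,0]], turn=[[0,0,0],[0,0,0],[0,0,0],[0,0,0]])

```text
time: 60.25
position: [614.1, -23.0, 222.8]
orientation: [-180.0, -0.1, 172.7]
ft_force: [0.2, -0.0, -0.8]
grip_width: 35.2
gripper_force: 0.0
```

```bash
python3 - <<'E'
from h import *
go(614.8,-24,94.5,173)
E
```

```text
shift m [-0.001  -0.0008  0.1283] turn [-0.03 -0.1  -0.28] yaw now [-1.7997e+02 -1.0000e-01  1.7272e+02]
```

Request:
send_rows(linear=[[-0.001,-0.001,0.03],[-0.001,-0.001,0.06],[-0.001,-0.001,0.085],[-0.001,-0.001,0.1],[-0.001,-0.001,0.11],[-0.001,-0.001,0.12],[-0.001,-0.001,0.128],[-0.001,-0.001,0.128],[-0.001,-0.001,0.128]], turn=[[0,0,0],[0,0,0],[0,0,0],[0,0,0],[0,0,0],[0,0,0],[0,0,0],[0,0,0],[0,0,0]])

```text
time: 61.15
position: [614.9, -24.3, 95.4]
orientation: [-180.0, -0.0, 172.7]
ft_force: [0.2, -0.6, -0.3]
grip_width: 35.4
gripper_force: 0.0
```

Request:
send_rows(linear=[[0,0,0],[0,0,0],[0,0,0],[0,0,0],[0,0,0],[0,0,0]], turn=[[0,0,0],[0,0,0],[0,0,0],[0,0,0],[0,0,0],[0,0,0]], gripper=235, squeeze=25)

```text
time: 61.75
position: [615.0, -24.7, 95.7]
orientation: [-179.9, -0.0, 172.7]
ft_force: [-0.3, -2.6, 6.9]
grip_width: 11.1
gripper_force: 27.6
```

```bash
python3 - <<'E'
from h import *
s=r.state();print(s['moment'],s['orientation'])
E
```

```text
[-1.02345435  0.26843288  0.28481591] [-1.79940270e+02 -1.74818874e-02  1.72685169e+02]
```

Request:
send_rows(linear=[[0,0,0],[0,0,0],[0,0,0],[0,0,0],[0,0,0],[0,0,0],[0,0,0],[0,0,0],[0,0,0],[0,0,0],[0,0,0],[0,0,0]], turn=[[0,0,-5],[0,0,-10],[0,0,-15],[0,0,-20],[0,0,-25],[0,0,-30],[0,0,-35],[0,0,-40],[0,0,-44],[0,0,-46.5],[0,0,-46.5],[0,0,-46.5]])

```text
time: 62.95
position: [614.7, -23.7, 95.7]
orientation: [179.9, -0.0, -140.8]
ft_force: [-2.1, 0.8, 7.7]
grip_width: 11.2
gripper_force: 26.9
```

Request:
send_rows(linear=[[0,0,0],[0,0,0],[0,0,0],[0,0,0],[0,0,-0.02],[0,0,-0.06],[0,0,-0.1],[0,0,-0.13],[0,0,-0.13],[0,0,-0.13]], turn=[[0,0,0],[0,0,0],[0,0,0],[0,0,0],[0,0,0],[0,0,0],[0,0,0],[0,0,0],[0,0,0],[0,0,0]], gripper=150)

```text
time: 63.95
position: [615.0, -23.9, 225.1]
orientation: [179.9, -0.0, -140.8]
ft_force: [-0.2, 0.0, -1.0]
grip_width: 35.6
gripper_force: 0.0
```

```bash
python3 - <<'E'
from h import *
go(420,30,225,-140)
E
```

```text
shift m [0.1171 0.165  0.0003] turn [ 0.05 -0.01 -0.83] yaw now [ 1.7995e+02 -1.0000e-02 -1.4083e+02]
```

Request:
send_rows(linear=[[0.03,0.04,0],[0.06,0.08,0],[0.09,0.12,0],[0.117,0.165,0],[0.117,0.165,0],[0.117,0.165,0],[0.117,0.165,0]], turn=[[0,0,0],[0,0,0],[0,0,0],[0,0,0],[0,0,0],[0,0,0],[0,0,0]])

```text
time: 64.65
position: [420.2, 29.8, 224.5]
orientation: [179.9, -0.2, -140.8]
ft_force: [0.3, 0.7, -0.0]
grip_width: 34.9
gripper_force: 0.0
```

```bash
cat > v.py <<'E'
from h import *
im=r.capture('top'); s=im[165:230,270:340].astype(int); m=(s[...,0]-s[...,1]>60)&(s[...,0]-s[...,2]>60)
ys,xs=np.where(m); print(len(xs))
w=np.array([p2w('top',x+270,y+165,131)[:2] for x,y in zip(xs,ys)]); c=w.mean(0); l,V=np.linalg.eigh(np.cov((w-c).T)); d=V[:,1]
print(c,np.sqrt(l),np.degrees(np.arctan2(d[1],d[0]))%180)
E
python3 v.py
python3 - <<'E'
from h import *
# same analysis on the saved first picture of the valve (estimated 71 deg) and shaft of block edge
im=cv2.imread('pics/top0.png')[:,:,::-1]
s=im[165:230,270:340].astype(int); m=(s[...,0]-s[...,1]>60)&(s[...,0]-s[...,2]>60); ys,xs=np.where(m)
w=np.array([p2w('top',x+270,y+165,131)[:2] for x,y in zip(xs,ys)]); c=w.mean(0); l,V=np.linalg.eigh(np.cov((w-c).T)); print(len(xs),c,np.sqrt(l),np.degrees(np.arctan2(V[1,1],V[0,1]))%180)
# c4 right half: top[170:310,270:410] x3 at offset 360 -> shut
q=cv2.imread('pics/c4.png')[:,360:,::-1].astype(int)[0:120,30:150]; m=(q[...,0]-q[...,1]>60)&(q[...,0]-q[...,2]>60); ys,xs=np.where(m)
w=np.array([p2w('top',270+(x+30+.5)/3-.5,170+(y+.5)/3-.5,131)[:2] for x,y in zip(xs,ys)]); c=w.mean(0); l,V=np.linalg.eigh(np.cov((w-c).T)); print(len(xs),c,np.sqrt(l),np.degrees(np.arctan2(V[1,1],V[0,1]))%180)
E
```

```text
120
[614.06896568 -22.54044002] [ 3.5613323  17.39790882] 39.78320116481001
125 [615.11712627 -21.85073354] [ 3.7951534  17.28637641] 61.47487510996738
1059 [614.67384388 -22.3916788 ] [ 3.57574626 17.38958928] 174.243664992796
```

The handle now reads 45.5° from the shut angle measured in the images. A last check on the probes, then I'll hand in.

```bash
python3 - <<'E'
from h import *
for c,box in(('blue',(300,150,345,240)),('green',(315,160,370,250)),('yellow',(330,180,400,270))): tipscan(c,box)
print(r.close_job())
E
```

```text
blue [(11, [343.1, 158.7]), (19, [327.9, 205.0])]
ball [252.5 154.7] down tip [254.5 184.9]
green [(14, [336.0, 211.3])]
ball [252.5 154.7] down tip [254.5 184.9]
yellow [(36, [357.4, 231.9]), (1, [369.0, 238.0])]
ball [252.5 154.7] down tip [254.5 184.8]
the job is handed in; nothing more can be done
None
```

I shut the valve, stood the three probes present (blue, green, yellow; no orange) tip down in wells 1, 2 and 4, opened the valve to about 45.5° and handed the job in; I dropped yellow once at well 4 and re-placed it, and no verdict came back.

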